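# Empty the casting mould, box the bracket, shut the mould

### The arm

A 7-joint arm with a two-finger parallel gripper is mounted at the origin on the work surface. World frame = base frame: x ahead of the robot, y to its left, z up, the work surface at z = 0. Lengths are in m, angles in rad, forces in N, time in s.
With the tool pointing down it reaches from about 0.4 to 0.85 m from the base axis. Payload 10.4 kg.
Tool frame: the origin (TCP) lies between the finger pads; the fingertips stand 25 mm ahead of it and the grasp point (between the pads) lies 6 mm ahead of it; x points along the fingers, y is the direction in which the jaws open and shut, and the axes are right-handed (so a half turn about x gives the same grasp; the last joint's range is limited). The gripper opens to 87 mm and grips with 3 to 60 N. Pads are 19 mm wide; open, the fingers measure 117 mm over their backs; the gripper's body (75 mm by 190 mm) begins 51 mm behind the grasp point.
Start: joints at [-1.351, 0.332, -0.065, 1.46, 0.022, 1.35, -0.088], TCP at [0.15, 0.607, 0.248] pointing down, gripper open.
Joint ranges: [-2.6, 2.6], [-0.5, 2.12], [-1.47, 1.34], [0.16, 2.42], [-1.27, 4.41], [0.06, 2.06], [-2.6, 2.6]. Speed limits (rad/s): [2.22, 2.22, 2.79, 2.79, 3.14, 3.14, 3.14].

### API

Orientations are given as a unit quaternion [x, y, z, w].
In Python, from bench import r gives the robot as it stands.
- The arm moves only by the shell command python3 -m pendant 'ROWS' [FORCE]. ROWS is JSON, a list of rows, each an object with "translation": the shift along the world's x, y, z in cm, a list of three; "angular": the turn, a rotation vector about the world's x, y, z in degrees, a list of three; "hand": the opening, from -1 (shut) to 1 (fully open). In form: [{"translation": [dx, dy, dz], "angular": [wx, wy, wz], "hand": hand}, ...]. A call has 1 to 20 rows; each row shifts and turns the commanded pose from where the row before left it; what a row does not reach is not made up. A row lasts 1/10 s, in which the tool goes at most 50 mm and 8.59 degrees, less where a joint would pass 70% of its speed; a pose out of reach is approached as far as the arm can. A call is refused whole if a number of a shift passes 5 or a number of a turn 8.59, either way. A call with a gripper value outside its range is refused whole. The fingers move at their own pace and stop on an object; FORCE is the grip in N (left out, the last holds). Time passes only in rows, so rows that do not move let the fingers close. It gives the time, the measured TCP pose, the force and the opening at its end, in the units of the state.
- r.read_state(): the state, without advancing time (a new reading comes with each control period).
- r.camera(name): name is "scene" or "side" or "wrist"; returns the picture (400x640x3 uint8, red, green, blue); there is no depth.
- r.camera_info(name): a dict with "fx", "fy", "cx", "cy" (pixels), "rvec" (rotation vector, rad) and "tvec" (3), from world to camera coordinates, as OpenCV has them; the wrist camera has in their place "mount" (4x4, takes a point from camera to tool coordinates, whose origin is the TCP and whose axes are the tool frame's). Camera axes: x right, y down, z forward; pixel columns grow to the right and rows downward; lengths in m; the calibration is good to about 2 mm. A picture is of the moment at which its call begins: read the wrist's pose just before it. camera_info takes no time and is no camera call.
- r.close_job(): hands the job in, once; it reports no verdict.
Trained networks look in the newest picture that a camera, given by its name, has taken for a name from the list of things; names that differ only in an ending like _2 or _b are one class to them, and where a whole thing is asked for, a point or a joint stands for the part that bears it (a point fixed in the world has none). Each returns a list of dicts, best first, with "confidence" (0 to 1); they miss things now and then, are a little off and sometimes report something else, mostly with a low value. They report only what shows in the picture. A call takes as long as a camera call. They do not tell look-alikes from the thing itself.
- r.find_in(camera, name): "point" ([row, column] in pixels, amid what is visible of it).
- r.mark_of(camera, name): "point" ([row, column] in pixels: a listed point, or the origin of a listed thing).
The state is a dict: "time": time; "joint_positions": joint angles; "joint_vel": joint speeds; "joint_torque": joint torques, N m; "ee_pos": TCP position; "eef_rot": TCP orientation; "ft_force": force on the tool from outside, world axes, zero at the start; "torque": the same for the moment, N m; "width": finger opening in m.
Only numpy, scipy, OpenCV 4.12 (cv2) and the standard library are available. Lean on these libraries where they do the work, as an engineer would, in place of code of your own. Each camera call takes 0.05 s, during which the arm holds its last target.

### The job

Lift the cast bracket out of the sloping mould and put it in the empty cell of the divided box, standing flat on the cell floor like the two brackets already there; lower it in rather than dropping it. Then fold the mould's upper half down until it is fully shut, and leave the other brackets and the things on the bench where they are.

Things in the scene. Friction and masses are not known exactly. Their poses are not given: they have to be found in the camera images.
- mould: Aluminium casting mould on a dark steel stand, fixed. Origin: on the bench, 88 mm below the centre of its sloping face (165 mm along the slope, 120 mm wide). The face rises at 35 degrees towards the mould's +x; its normal leans 35 degrees from vertical towards the mould's -x (roughly world +y). The mould's y is level, across the slope. The upper half is hinged along the high edge.
- cavity (a point): Centre of the cavity's mouth, in the plane of the sloping face. The cavity is 104 mm along the slope, 64 mm across, 14 mm deep at right angles to the face. Axes as mould (not tilted).
- hinge (a point): Middle of the hinge axis of the upper half, at the high edge of the sloping face, 88 mm up the slope from the cavity's centre. The axis is the mould's y. Axes as mould (not tilted).
- upper (a joint): Angle of the mould's upper half: 0 = shut on the face, about 1.6 rad = open as found, square to the face and overhanging the cavity. Aluminium plate 150 mm long from the hinge, 120 wide, 20 thick (inner side through the hinge axis), slot 92 x 28 mm through it 42 to 134 mm from the hinge. Stiff hinge, stays where left; 3 to 10 N near the free end moves it.
- upper_end (a point): Middle of the outer edge of the upper half's free end, 150 mm from the hinge axis along the plate and 20 mm off it (on the outer side). It moves with the plate; its z axis is the outward normal of the plate's outer side, its x axis points from the free end to the hinge.
- bracket_center (a point): Black plastic bracket, an upside-down T, lying in the cavity: base 100 x 60 x 14 mm (own x, y, z), on its middle an upright web 70 mm long (x), 14 thick (y), 46 high; total height 60. This point is its centre, 30 mm above the underside and 30 mm below the web's top (along its z). In the mould the base is sunk flush and the web stands out square to the face, its length along the slope.
- bracket: The same bracket (0.10 to 0.21 kg); origin at the centre of its underside, axes as bracket_center. In the mould it has 4 mm of play in all, along and across.
- box: Grey open box with three equal cells in a row along its x, fixed. Outer size 272 x 126 x 35 mm, walls, floor and dividers 5 mm thick, dividers as high as the rim (30 mm above the cell floors). Each cell is 84 mm (box x) by 116 mm (box y) inside, centres 89 mm apart. Origin: centre of its underside.
- free_cell: The empty cell of the box: origin at the centre of its floor, axes as the box's. The bracket's length goes along y, either way round.
- done_a: A finished bracket like the one in the mould, standing in another cell, its length along the box's y. Origin: centre of its underside. Leave it alone.
- done_b: A second finished bracket in the remaining cell, as done_a. Leave it alone.
- bottle: White bottle, 64 mm across, 150 mm high, standing beyond the work. Origin: centre of its underside. Leave it alone.
- beaker: Glass beaker, 76 mm across, 90 mm high. Origin: centre of its underside. Leave it alone.
- tube_rack: Steel rack of glass test tubes, 90 x 170 mm, 123 mm high. Origin: centre of its underside. Leave it alone.
- spatula: Spatula lying on the bench between the mould and the box. Leave it alone.
Not all that is in view belongs to the job. Leave any green look-alike of the bracket alone.

How it is judged:
By the outcome, as a careful person would: the job done as asked, in the order asked, and still so for the second after the job is handed in, with the robot touching nothing.
It also fails if it takes over 58 s, if anything falls off the work surface, if the arm or the gripper's body presses on something with over 40 N, if the wrist force passes 120 N, or if a joint passes its speed limit or range.

## Working session

There is one attempt and no reset: what is moved stays moved. The work goes in short steps, Python scripts to look and compute and a shell command to move; the robot and the scene stay as the last step left them, time stands still between calls to the robot, and variables do not carry over. Pictures are saved under pics/ and viewed, and the job is handed in when it is done.

```bash
ls; mkdir -p pics; python3 - <<'E'
from bench import r
import cv2,json
s=r.read_state();print({k:s[k] for k in('time','ee_pos','eef_rot','ft_force','width')})
for c in('scene','side','wrist'):
    im=r.camera(c);cv2.imwrite(f'pics/{c}0.png',im[:,:,::-1]);print(c,r.camera_info(c))
E
```

```text
pics
{'time': 0.0, 'ee_pos': array([0.15018036, 0.6063294 , 0.24675671]), 'eef_rot': array([ 0.0851193 ,  0.70194832, -0.08612498,  0.70185878]), 'ft_force': array([ 0.66369664, -0.75383977,  0.2969262 ]), 'width': 0.08713417194882651}
scene {'fx': 491.3110426663582, 'fy': 491.3110426663582, 'cx': 316.09664040768666, 'cy': 192.90025441857304, 'rvec': array([ 1.67830256,  2.15959862, -0.62520513]), 'tvec': array([ 0.21925861, -0.42874926,  1.65707493])}
side {'fx': 417.3152553857857, 'fy': 417.3152553857857, 'cx': 311.9854540813082, 'cy': 203.43557923278556, 'rvec': array([ 1.80800387,  1.56008025, -0.73326133]), 'tvec': array([ 0.00496335, -0.29308697,  1.44937182])}
wrist {'fx': 320.6946424562078, 'fy': 320.6946424562078, 'cx': 320.8478209287569, 'cy': 204.15811595434477, 'mount': array([[-7.99633238e-04, -2.54397362e-01,  9.67099448e-01,
        -1.36368461e-01],
       [ 9.99999349e-01, -9.90181867e-04,  5.66366844e-04,
         3.96287264e-04],
       [ 8.13522106e-04,  9.67099272e-01,  2.54397989e-01,
        -6.87696723e-02],
       [ 0.00000000e+00,  0.00000000e+00,  0.00000000e+00,
         1.00000000e+00]])}
```

View pics/scene0.png

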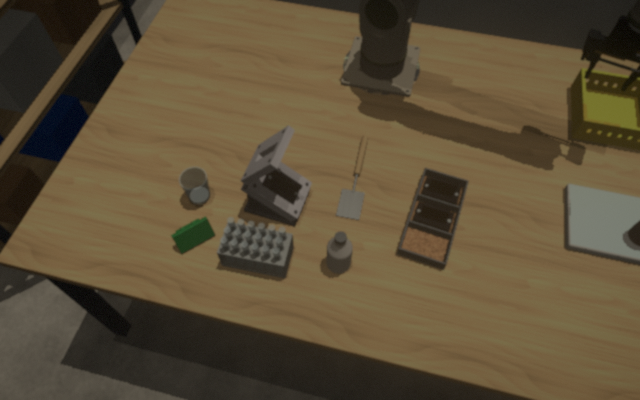

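View pics/side0.png

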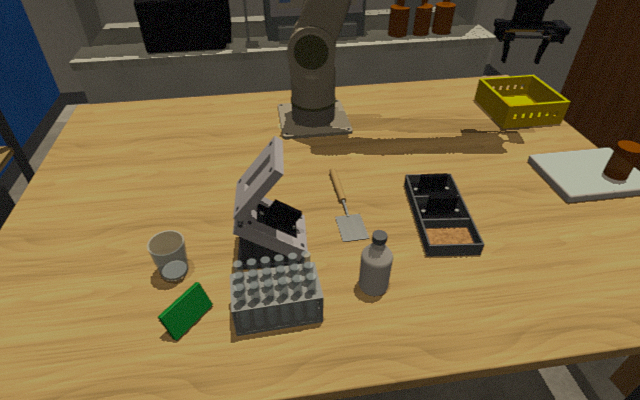

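View pics/wrist0.png

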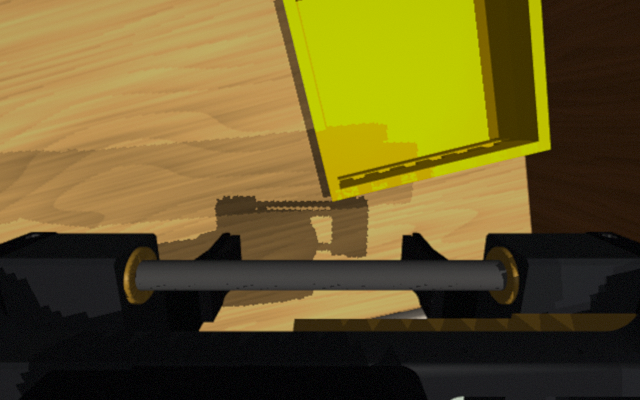

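The scene view shows the mould at about (row 180, col 280), the box at (215, 435) with its empty cell nearest the camera at (243, 425), the bottle at (255, 340), the tube rack at (250, 257) and the beaker at (185, 195). There's also a green look-alike at (235, 193). The side view shows the same layout, and the wrist sees only the yellow crate. Next I'll triangulate.

```bash
cat > h.py <<'E'
import numpy as np,cv2
from bench import r
from scipy.spatial.transform import Rotation as R
def P(c):
    i=r.camera_info(c);K=np.array([[i['fx'],0,i['cx']],[0,i['fy'],i['cy']],[0,0,1]])
    return K,cv2.Rodrigues(i['rvec'])[0],np.array(i['tvec'])
def tri(a,b,ca='scene',cb='side'):
    M=[]
    for c in(ca,cb):
        K,Rm,t=P(c);M.append(K@np.c_[Rm,t])
    X=cv2.triangulatePoints(M[0],M[1],np.array(a[::-1],float),np.array(b[::-1],float)).ravel();X=X[:3]/X[3]
    e=[np.linalg.norm(proj(c,X)-p) for c,p in((ca,a),(cb,b))]
    return X,e
def proj(c,X):
    K,Rm,t=P(c);q=K@(Rm@np.asarray(X)+t);return (q[:2]/q[2])[::-1]
def atz(c,p,z):
    K,Rm,t=P(c);d=Rm.T@np.linalg.inv(K)@np.array([p[1],p[0],1.]);o=-Rm.T@t
    return o+d*(z-o[2])/d[2]
E
python3 - <<'E'
from h import *
np.set_printoptions(precision=4,suppress=True)
for n in('mould','cavity','hinge','upper_end','bracket_center','bracket','box','free_cell','done_a','bottle','beaker','tube_rack','spatula'):
    d={c:r.mark_of(c,n) for c in('scene','side')}
    for c in d: print(n,c,[(np.round(x['point'],1).tolist(),round(x['confidence'],2)) for x in d[c][:4]])
    if d['scene'] and d['side']: print('   ',*tri(d['scene'][0]['point'],d['side'][0]['point']))
E
```

```text
mould scene [([202.0, 280.5], 0.8), ([181.6, 287.2], 0.66)]
mould side [([248.6, 276.9], 0.7)]
    [ 0.5977 -0.1754 -0.0002] [np.float64(0.2839291069919848), np.float64(0.4695993114972043)]
cavity scene [([186.9, 280.3], 0.95), ([193.4, 200.2], 0.6)]
cavity side [([222.9, 279.1], 0.77)]
    [ 0.6033 -0.1672  0.0874] [np.float64(0.8460957762453981), np.float64(1.4059953465487984)]
hinge scene [([166.6, 254.3], 0.97)]
hinge side [([203.8, 239.7], 0.6)]
    [ 0.584  -0.2432  0.1322] [np.float64(0.6515107673634455), np.float64(1.0902430492794382)]
upper_end scene [([146.9, 281.2], 0.61)]
upper_end side [([150.6, 274.9], 0.66)]
    [ 0.6014 -0.1573  0.2683] [np.float64(1.653414006446712), np.float64(2.75534911518162)]
bracket_center scene [([234.9, 191.7], 0.77), ([180.4, 286.7], 0.66)]
bracket_center side [([308.0, 182.5], 0.92), ([212.6, 284.1], 0.84), ([251.2, 276.3], 0.18)]
    [ 0.7711 -0.3639  0.0414] [np.float64(1.016870433237907), np.float64(1.9010592251856984)]
bracket scene [([187.2, 280.8], 0.8), ([234.9, 195.0], 0.78)]
bracket side [([312.9, 187.3], 0.69), ([223.8, 274.2], 0.6
[... 610 characters left out ...]
  [0.556  0.2182 0.0529] [np.float64(8.633863414655076), np.float64(13.119417003415267)]
bottle scene [([262.0, 334.9], 0.56)]
bottle side [([282.8, 372.6], 0.88)]
    [0.7465 0.015  0.0207] [np.float64(0.16064021169324233), np.float64(0.26737804278416477)]
beaker scene []
beaker side [([268.6, 175.0], 0.6)]
tube_rack scene [([258.5, 260.1], 0.56), ([167.4, 253.2], 0.54), ([184.8, 279.0], 0.22)]
tube_rack side [([311.7, 279.2], 0.89)]
    [ 0.7707 -0.182  -0.0086] [np.float64(0.6767374705883584), np.float64(1.206476512901275)]
spatula scene [([179.0, 352.2], 0.76)]
spatula side [([204.9, 344.9], 0.56)]
    [0.4899 0.0062 0.0225] [np.float64(0.9946040588114912), np.float64(1.519237695676529)]
```

The marks agree with the stated heights. I'll enlarge the crops to measure corners and refine the positions and yaws.

```bash
python3 - <<'E'
import cv2
for c,(r0,c0),n in(('scene',(120,225),'m'),('scene',(160,385),'b'),('side',(130,225),'m'),('side',(165,390),'b')):
    im=cv2.imread(f'pics/{c}0.png')[r0:r0+100,c0:c0+110]
    im=cv2.convertScaleAbs(im,alpha=1.5,beta=10)
    im=cv2.resize(im,None,fx=6,fy=6,interpolation=cv2.INTER_CUBIC)[:600]
    for k in range(0,110,10):
        cv2.putText(im,str(c0+k),(k*6,8),0,.3,(0,255,255),1);cv2.line(im,(k*6,0),(k*6,600),(0,200,200) ,1) if k%20==0 else 0
    for k in range(0,100,10):
        cv2.putText(im,str(r0+k),(0,k*6+4),0,.3,(0,255,255),1);cv2.line(im,(0,k*6),(660,k*6),(0,200,200),1) if k%20==0 else 0
    cv2.imwrite(f'pics/z_{c}_{n}.png',im)
E
```

```text
(no output)
```

View pics/z_scene_m.png

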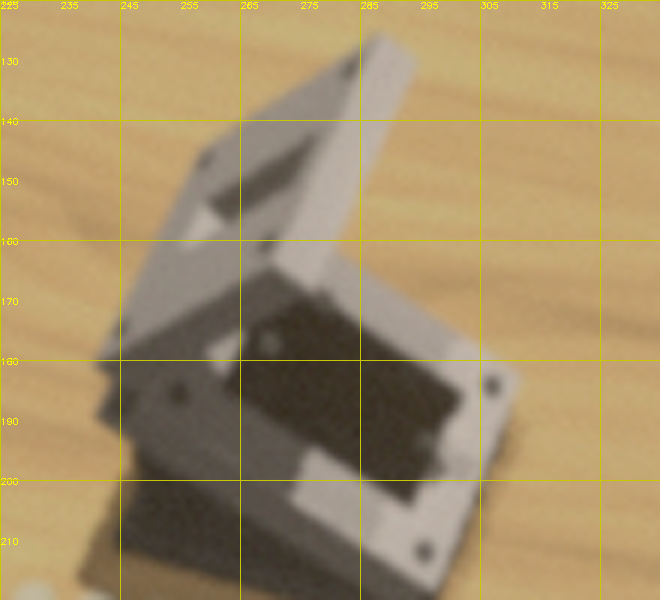

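View pics/z_side_m.png

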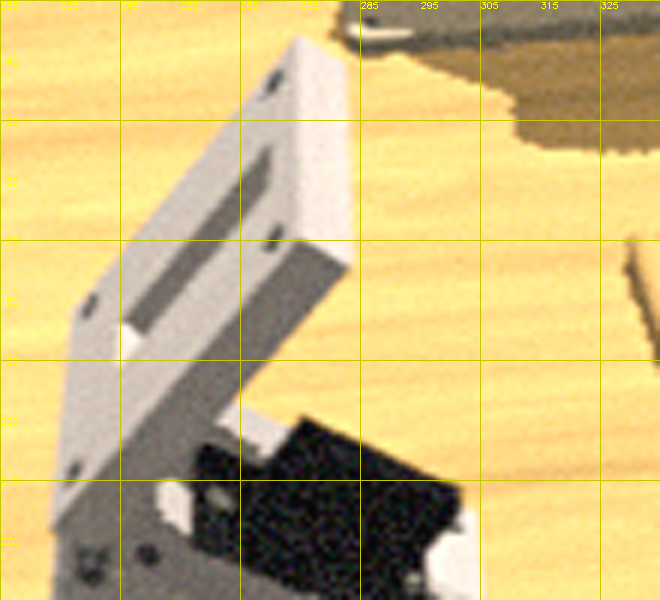

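View pics/z_scene_b.png

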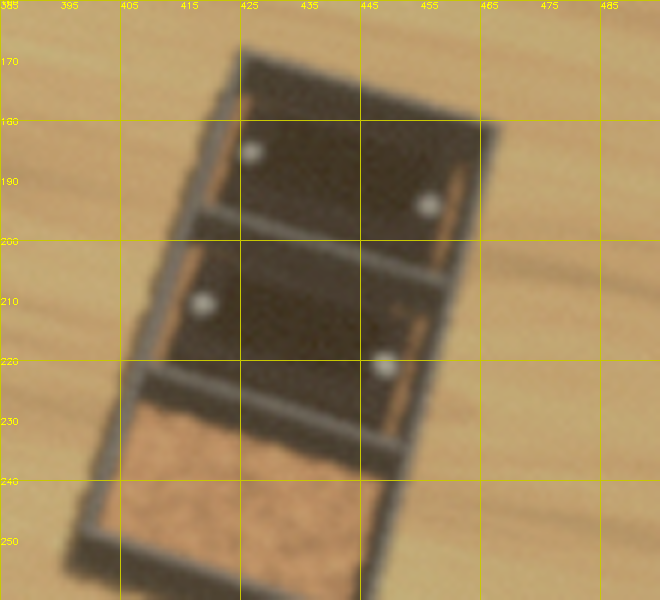

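View pics/z_side_b.png

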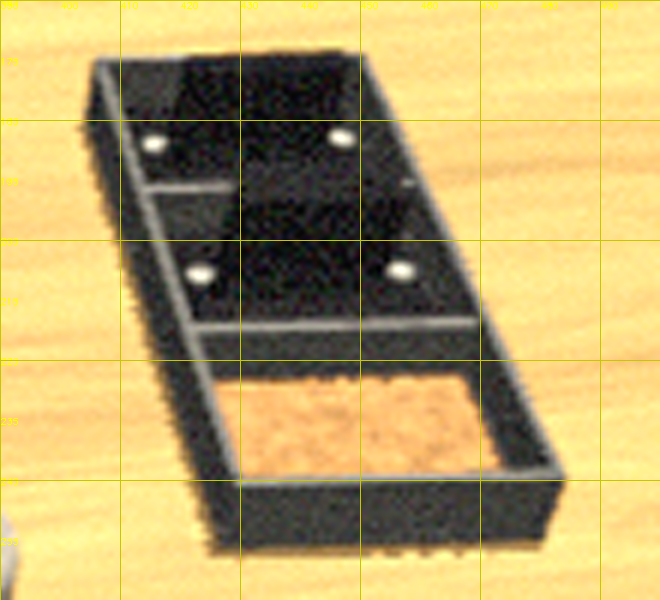

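```bash
python3 - <<'E'
import cv2
for c,(r0,c0),n in(('scene',(170,385),'b2'),('side',(185,225),'m2')):
    im=cv2.imread(f'pics/{c}0.png')[r0:r0+100,c0:c0+110]
    im=cv2.convertScaleAbs(im,alpha=1.5,beta=10)
    im=cv2.resize(im,None,fx=6,fy=6,interpolation=cv2.INTER_CUBIC)[:600]
    for k in range(0,110,20):
        cv2.putText(im,str(c0+k),(k*6,8),0,.35,(0,0,255),1);cv2.line(im,(k*6,0),(k*6,600),(0,200,200) ,1)
    for k in range(0,100,20):
        cv2.putText(im,str(r0+k),(0,k*6+4),0,.35,(0,0,255),1);cv2.line(im,(0,k*6),(660,k*6),(0,200,200),1)
    cv2.imwrite(f'pics/z_{c}_{n}.png',im)
E
```

```text
(no output)
```

View pics/z_scene_b2.png

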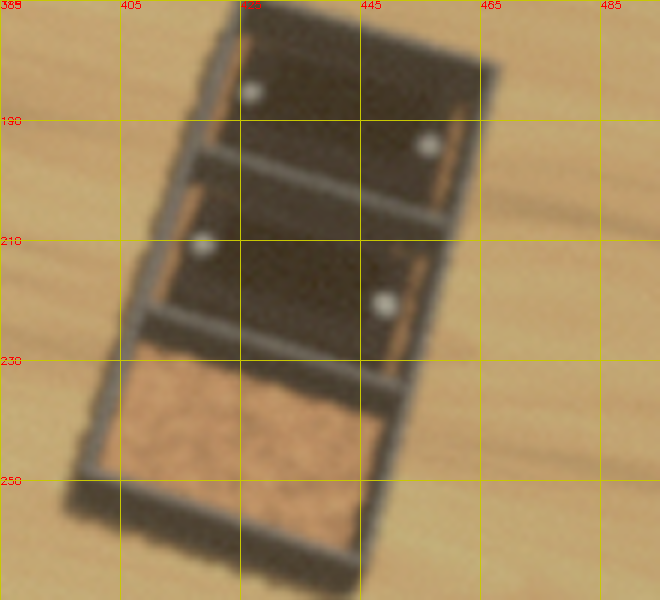

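View pics/z_side_m2.png

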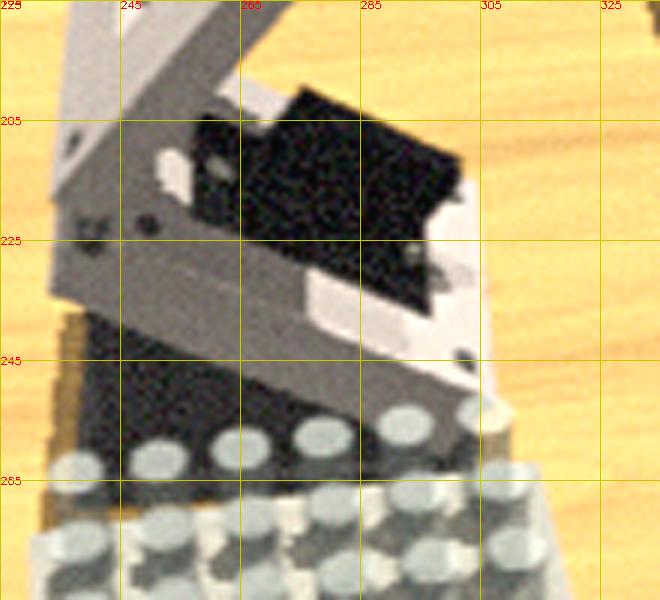

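```bash
cat > fit.py <<'E'
from h import *
from scipy.optimize import least_squares
c35,s35=np.cos(np.radians(35)),np.sin(np.radians(35))
def mould_pt(p,s,w,h=0):
    L=np.array([s*c35-h*s35,w,.088+s*s35+h*c35]);return R.from_euler('z',p[2]).apply(L)+[p[0],p[1],0]
def upper_pt(p,a,l,w,o):   # l from hinge, o outward
    s=.088-l*np.cos(a)+o*np.sin(a);h=l*np.sin(a)+o*np.cos(a);return mould_pt(p,s,w,h)
def box_pt(p,x,y,z): return R.from_euler('z',p[2]).apply([x,y,z])+[p[0],p[1],0]
E
python3 - <<'E'
from fit import *
np.set_printoptions(precision=4,suppress=True)
F=[('scene',-.0825,-.06,(182,311.5)),('scene',-.0825,.06,(218.5,297)),('side',-.0825,-.06,(215,304)),('side',-.0825,.06,(251.5,307.5))]
U=[('scene',.15,-.06,.02,(126,287.5)),('scene',.15,.06,.02,(164,271)),('scene',0.15,-.06,0,(131,294.5)),('scene',.15,.06,0,(168.5,278.5)),
('side',.15,-.06,.02,(136.5,274.5)),('side',.15,.06,.02,(170,275)),('side',.15,-.06,0,(139.5,283)),('side',.15,.06,0,(174.5,283))]
def f(p): return np.concatenate([proj(c,mould_pt(p,s,w))-q for c,s,w,q in F]+[proj(c,upper_pt(p,p[3],l,w,o))-q for c,l,w,o,q in U])
s=least_squares(f,[.598,-.175,-1.82,1.6],loss='soft_l1');print(s.x,np.degrees(s.x[2]));print(s.fun.reshape(-1,2))
B=[('scene',-.136,-.063,(168.5,425)),('scene',-.136,.063,(180.5,467.5)),('scene',.136,-.063,(249,397.5)),('scene',.136,.063,(263.5,445)),
('side',-.136,-.063,(175,405.5)),('side',-.136,.063,(174,451)),('side',.136,-.063,(245,429.5)),('side',.136,.063,(245,484))]
g=lambda p:np.concatenate([proj(c,box_pt(p,x,y,.035))-q for c,x,y,q in B])
t=least_squares(g,[.56,.235,0]);print(t.x,np.degrees(t.x[2]));print(t.fun.reshape(-1,2))
np.savez('poses.npz',m=s.x,b=t.x)
print('cell',box_pt(t.x,.089,0,.005),'cav',mould_pt(s.x,0,0),'hinge',mould_pt(s.x,.088,0),'uend',upper_pt(s.x,s.x[3],.15,0,.02),'bc',mould_pt(s.x,0,0,.016))
for n,q in(('cavity',mould_pt(s.x,0,0)),('bracket_center',mould_pt(s.x,0,0,.016)),('free_cell',box_pt(t.x,.089,0,.005))):
    print(n,proj('scene',q),proj('side',q))
E
```

```text
[ 0.5931 -0.1731 -1.6357  1.4599] -93.71808212991968
[[ 0.1532 -0.1268]
 [-0.28    0.0666]
 [ 0.2547 -0.0081]
 [ 0.1369 -0.0123]
 [-0.8962  0.6724]
 [-0.1046 -0.6845]
 [-0.889  -0.2   ]
 [ 0.3728 -1.5923]
 [-0.782   0.3488]
 [-0.401   0.5393]
 [ 1.3976 -0.5037]
 [ 0.481   1.0798]]
[ 0.5489  0.2402 -0.1212] -6.941966674405909
[[-1.4102 -0.8957]
 [-0.048   0.7285]
 [-0.7152 -0.5102]
 [ 1.2342  0.361 ]
 [-0.8126 -0.1843]
 [-0.7048  0.2645]
 [ 1.2072 -0.6533]
 [-0.0007  0.9926]]
cell [0.6372 0.2294 0.005 ] cav [ 0.5931 -0.1731  0.088 ] hinge [ 0.5884 -0.245   0.1385] uend [ 0.5938 -0.1611  0.2643] bc [ 0.5937 -0.1639  0.1011]
cavity [183.8045 279.7871] [219.0708 274.8825]
bracket_center [181.976  282.7279] [214.4155 278.6761]
free_cell [245.9853 423.5476] [240.1286 448.4873]
```

```bash
cat >> fit.py <<'E'
d=np.load('poses.npz') if __import__('os').path.exists('poses.npz') else None
def tool_target(yaw,tilt,flip=1):
    # tool x = -n, tool z = upslope * flip
    Rz=R.from_euler('z',yaw)
    n=Rz.apply([-np.sin(tilt),0,np.cos(tilt)]);u=Rz.apply([np.cos(tilt),0,np.sin(tilt)])*flip
    x=-n;z=u;y=np.cross(z,x);return R.from_matrix(np.c_[x,y,z])
def delta(cur,tgt): return np.degrees((tgt*cur.inv()).as_rotvec())
E
python3 - <<'E'
from fit import *
np.set_printoptions(precision=3,suppress=True)
s=r.read_state();C=R.from_quat(s['eef_rot']);print(C.as_matrix())
for f in(1,-1):
  for t in(0,35):
    print(f,t,delta(C,tool_target(np.radians(-97),np.radians(t),f)))
E
```

```text
[[-0.     0.24   0.971]
 [ 0.     0.971 -0.24 ]
 [-1.     0.    -0.   ]]
1 0 [ -0.009   0.004 -83.091]
1 35 [-31.453 -21.644 -80.301]
-1 0 [-0.004 -0.009 96.909]
-1 35 [-22.356  32.458  93.567]
```

```bash
python3 -m pendant '[{"translation":[4,-3,1],"angular":[0,0,-4.2],"hand":1},{"translation":[4,-3,1],"angular":[0,0,-4.2],"hand":1},{"translation":[4,-3,1],"angular":[0,0,-4.2],"hand":1},{"translation":[4,-3,1],"angular":[0,0,-4.2],"hand":1},{"translation":[4,-3,1],"angular":[0,0,-4.2],"hand":1},{"translation":[4,-3,1],"angular":[0,0,-4.2],"hand":1},{"translation":[4,-3,0],"angular":[0,0,-4.2],"hand":1},{"translation":[4,-3,0],"angular":[0,0,-4.2],"hand":1},{"translation":[3,-3,0],"angular":[0,0,-4.2],"hand":1},{"translation":[3,-3,0],"angular":[0,0,-4.2],"hand":1},{"translation":[2,-3.5,0],"angular":[0,0,-4.2],"hand":1},{"translation":[1,-3.5,0],"angular":[0,0,-4.2],"hand":1},{"translation":[1,-3.5,0],"angular":[0,0,-4.2],"hand":1},{"translation":[1,-3.5,0],"angular":[0,0,-4.2],"hand":1},{"translation":[1,-3.5,0],"angular":[0,0,-4.2],"hand":1},{"translation":[0,-3.5,0],"angular":[0,0,-4.2],"hand":1},{"translation":[0,-3.5,0],"angular":[0,0,-4.2],"hand":1},{"translation":[0,-3.5,0],"angular":[0,0,-4.2],"hand":1},{"translation":[0,-3,0],"angular":[0,0,-4.2],"hand":1},{"translation":[0,0,0],"angular":[0,0,-3],"hand":1}]'
python3 - <<'E'
from fit import *
np.set_printoptions(precision=3,suppress=True)
s=r.read_state();C=R.from_quat(s['eef_rot']);print(C.as_matrix(),s['joint_positions'],s['ft_force'],s['torque'])
print(delta(C,tool_target(np.radians(-97),np.radians(35))))
E
```

```text
time: 3.45
ee_pos: [0.5851, -0.0058, 0.307]
eef_rot: [-0.531, -0.466, 0.531, -0.467]
ft_force: [0.6, -0.8, 0.1]
width: 0.0873
[[ 0.001  0.992 -0.128]
 [-0.001 -0.128 -0.992]
 [-1.     0.001  0.001]] [-0.538  0.232  0.566  1.506 -0.123  1.439 -0.096] [ 0.598 -0.831  0.069] [-0.135  0.056 -0.029]
[-34.651   4.422   0.342]
```

```bash
python3 -m pendant '[{"translation":[0,-1,0],"angular":[-7,0.9,0],"hand":1},{"translation":[0,-1,-1],"angular":[-7,0.9,0],"hand":1},{"translation":[0,-1,-1],"angular":[-7,0.9,0],"hand":1},{"translation":[0,-1,-1],"angular":[-7,0.9,0],"hand":1},{"translation":[0,-1,-1],"angular":[-7,0.9,0],"hand":1},{"translation":[0,0,0],"angular":[0,0,0],"hand":1},{"translation":[0,0,0],"angular":[0,0,0],"hand":1}]'
python3 - <<'E'
from fit import *
np.set_printoptions(precision=3,suppress=True)
s=r.read_state();C=R.from_quat(s['eef_rot']);print(C.as_matrix(),s['joint_positions'],s['ft_force'])
im=r.camera('wrist');cv2.imwrite('pics/w1.png',im[:,:,::-1]);np.savez('w1.npz',p=s['ee_pos'],q=s['eef_rot'])
im=r.camera('side');cv2.imwrite('pics/s1.png',im[:,:,::-1])
E
```

```text
time: 4.15
ee_pos: [0.5855, -0.0496, 0.2664]
eef_rot: [-0.343, -0.308, 0.665, -0.588]
ft_force: [-0.2, -1.0, 0.4]
width: 0.0869
[[-0.074  0.993 -0.094]
 [-0.571 -0.119 -0.812]
 [-0.818 -0.007  0.576]] [-0.745  0.392  0.586  1.545  0.371  1.47  -0.367] [-0.208 -1.035  0.376]
```

View pics/w1.png

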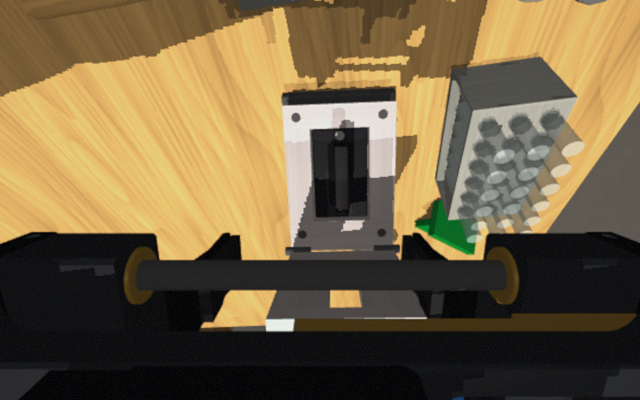

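View pics/s1.png

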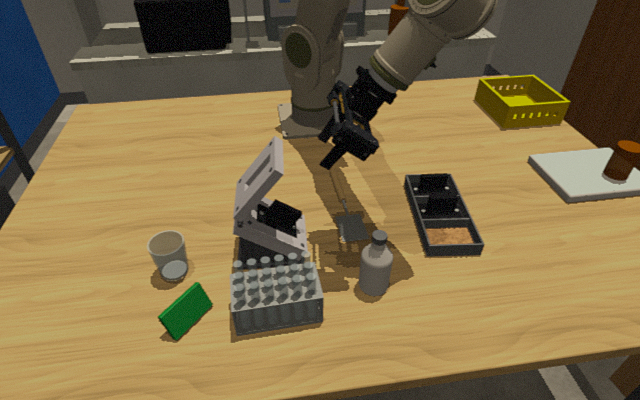

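The wrist view shows the open mould at cols 285–396, with the cavity at (128–217, 312–370), the web at cols ~335–348, the hinge at row ~250 and the low edge of the face at row ~103. I'll zoom in to measure.

```bash
python3 - <<'E'
import cv2
r0,c0=85,272
im=cv2.imread('pics/w1.png')[r0:r0+175,c0:c0+135]
im=cv2.convertScaleAbs(im,alpha=1.3,beta=25)
a=cv2.resize(im[:100],None,fx=5.9,fy=5.9,interpolation=cv2.INTER_CUBIC);b=cv2.resize(im[80:],None,fx=5.9,fy=5.9,interpolation=cv2.INTER_CUBIC)
for n,i,ro in(('a',a,r0),('b',b,r0+80)):
    for k in range(0,135,20):
        x=int(k*5.9);cv2.putText(i,str(c0+k),(x,8),0,.35,(0,0,255),1);cv2.line(i,(x,0),(x,600),(0,200,200),1)
    for k in range(0,100,20):
        x=int(k*5.9);cv2.putText(i,str(ro+k),(0,x+4),0,.35,(0,0,255),1);cv2.line(i,(0,x),(800,x),(0,200,200),1)
    cv2.imwrite(f'pics/z_w1{n}.png',i)
E
```

```text
(no output)
```

View pics/z_w1a.png

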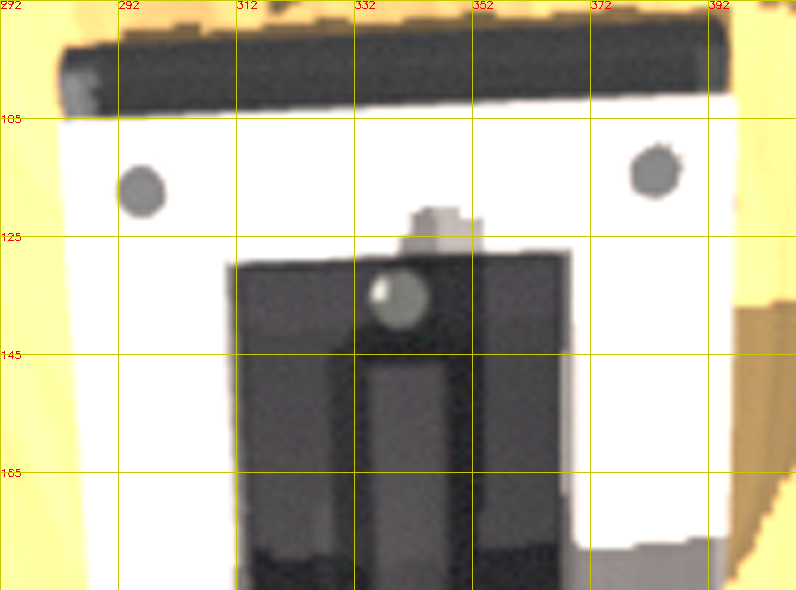

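View pics/z_w1b.png

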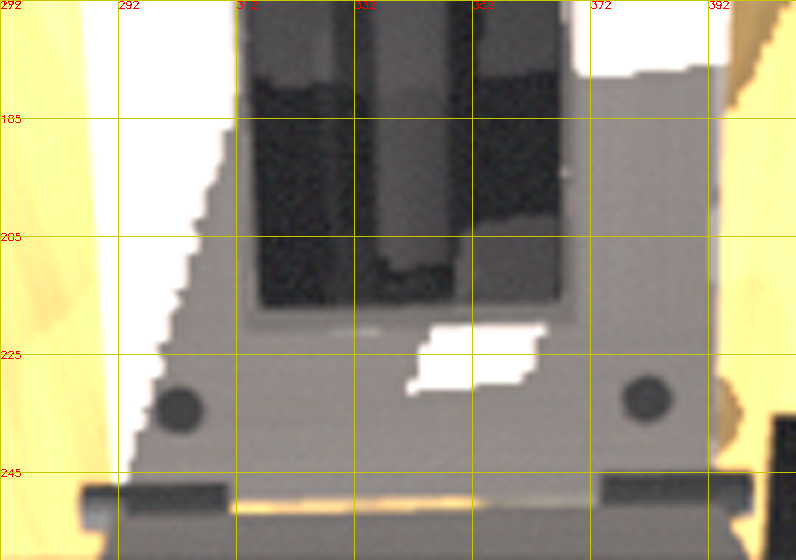

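```bash
cat >> fit.py <<'E'
def wproj(npz,X):
    z=np.load(npz) if isinstance(npz,str) else npz
    i=r.camera_info('wrist');M=i['mount'];Q=R.from_quat(z['q'])
    t=Q.inv().apply(np.asarray(X)-z['p']);c=M[:3,:3].T@(t-M[:3,3])
    return np.array([i['fy']*c[1]/c[2]+i['cy'],i['fx']*c[0]/c[2]+i['cx']])
E
python3 - <<'E'
from fit import *
np.set_printoptions(precision=4,suppress=True)
z=dict(np.load('w1.npz'))
F=[(-.0825,-.06,(105,282.3)),(-.0825,.06,(101,396.5)),(.0825,-.06,(250,291.2)),(.0825,.06,(247.5,393))]
Cv=[(-.052,-.032,(130,310.5)),(-.052,.032,(127,368.5)),(.052,-.032,(220.7,313.5)),(.052,.032,(219.2,369.5))]
W=[(-.035,-.007,(146.5,334.5)),(-.035,.007,(146,347.5)),(.035,-.007,(210.5,336)),(.035,.007,(210,348.7))]
G=[('scene',-.0825,-.06,(182,311.5)),('scene',-.0825,.06,(218.5,297)),('side',-.0825,-.06,(215,304)),('side',-.0825,.06,(251.5,307.5))]
def f(p,fix=False):
    e=[wproj(z,mould_pt(p,s,w))-q for s,w,q in F]
    e+=[wproj(z,mould_pt(p,s+p[3],w+p[6]))-q for s,w,q in Cv]
    e+=[wproj(z,mould_pt(p,s+p[4],w+p[5],.046))-q for s,w,q in W]
    return np.concatenate(e)
s=least_squares(f,[.593,-.173,-1.64,0,0,0,0],loss='soft_l1');print('wrist',s.x,np.degrees(s.x[2]));print(s.fun.reshape(-1,2))
g=lambda p:np.concatenate([f(p)]+[proj(c,mould_pt(p,a,w))-q for c,a,w,q in G])
s=least_squares(g,s.x,loss='soft_l1');print('all',s.x,np.degrees(s.x[2]));print(s.fun.reshape(-1,2))
for h in(.088,.0825):print(wproj(z,mould_pt(s.x,h,0)))
E
```

```text
wrist [ 0.5921 -0.1708 -1.6441 -0.0053 -0.0082  0.0001  0.0001] -94.20112510854989
[[ 0.2015 -0.4121]
 [-0.1981  0.2973]
 [ 0.8267 -0.1086]
 [ 1.2691  0.2361]
 [-1.1967 -0.9435]
 [-0.3153  1.1939]
 [ 0.7428  0.0343]
 [ 0.9182 -0.1428]
 [-1.7695 -0.9781]
 [-1.765   0.9653]
 [ 5.5646 -0.7167]
 [ 5.7214  0.693 ]]
all [ 0.5921 -0.1714 -1.644  -0.0057 -0.0086  0.      0.    ] -94.19483061503423
[[ 0.6836 -0.2877]
 [ 0.2855  0.2735]
 [ 1.0866  0.0039]
 [ 1.5288  0.2318]
 [-1.1599 -0.9211]
 [-0.2816  1.1585]
 [ 0.6937  0.0596]
 [ 0.8662 -0.1672]
 [-1.7675 -0.9729]
 [-1.7637  0.9544]
 [ 5.4938 -0.7073]
 [ 5.6498  0.6881]
 [ 0.2091  0.6599]
 [-0.3212  0.5329]
 [ 0.0674  0.8614]
 [-0.0615  0.4877]]
[254.39   341.9817]
[250.0642 341.8958]
```

```bash
python3 - <<'E'
from fit import *
p=[.5921,-.1712,-1.644]
for n,b,rr in(('side0',(185,245),'side'),('w1',(115,300),'w')):
    im=cv2.imread(f'pics/{n}.png');im=cv2.convertScaleAbs(im,alpha=2,beta=30)
    r0,c0=b;im=cv2.resize(im[r0:r0+110,c0:c0+90],None,fx=5.4,fy=5.4,interpolation=cv2.INTER_CUBIC)
    pr=(lambda X:proj('side',X)) if rr=='side' else (lambda X:wproj('w1.npz',X))
    for h,s,w,col in((.046,.035,.007,(0,0,255)),(0,.035,.007,(0,255,0)),(0,.05,.03,(255,0,0))):
        P4=np.array([pr(mould_pt(p,a*s-.0075,q*w,h)) for a,q in((-1,-1),(-1,1),(1,1),(1,-1))])
        P4=((P4-[r0,c0]+.5)*5.4)[:,::-1].astype(int);cv2.polylines(im,[P4],True,col,1)
    cv2.imwrite(f'pics/ov_{n}.png',im)
E
```

```text
(no output)
```

View pics/ov_side0.png

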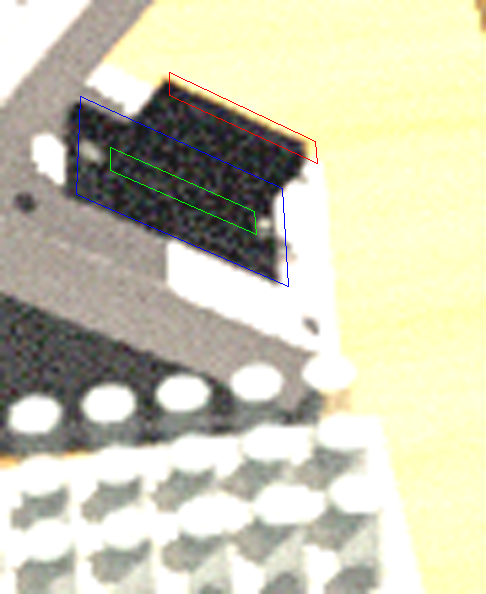

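View pics/ov_w1.png

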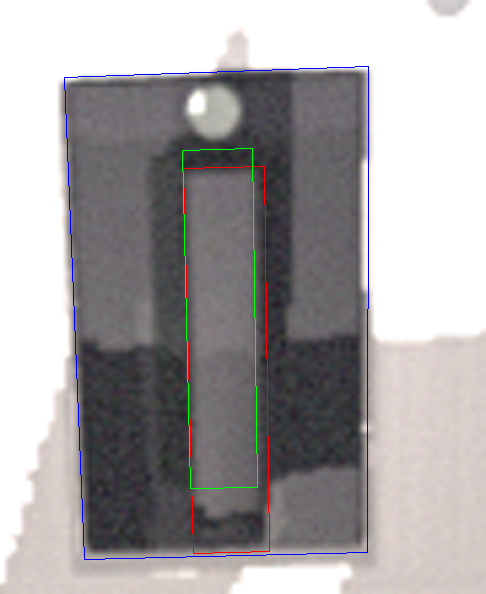

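The bracket is found, and the overlay fits within about 2 mm. The cavity lies 5.5 mm below the face centre, which agrees with the hinge distance. Next I'll work out the approach.

```bash
cat > go.py <<'E'
from fit import *
import sys
np.set_printoptions(precision=2,suppress=True)
p=[.5921,-.1712,-1.644]
s=r.read_state();C=R.from_quat(s['eef_rot'])
def rep(X,yaw,tilt):
    print('cm',(np.asarray(X)-s['ee_pos'])*100,'deg',delta(C,tool_target(np.radians(yaw),np.radians(tilt))))
E
python3 - <<'E'
from go import *
rep(mould_pt(p,-.0075,0,.12),-94.2,35);rep(mould_pt(p,-.0075,0,.033),-94.2,35)
E
```

```text
cm [ 1.18 -4.56 -8.57] deg [ 0.07 -0.24  2.75]
cm [  0.81  -9.54 -15.7 ] deg [ 0.07 -0.24  2.75]
```

```bash
python3 -m pendant '[{"translation":[0.4,-1.5,-2.8],"angular":[0,0,0.9],"hand":0.6},{"translation":[0.4,-1.5,-2.8],"angular":[0,0,0.9],"hand":0.4},{"translation":[0.4,-1.5,-2.9],"angular":[0,0,0.9],"hand":0.2},{"translation":[0,0,0],"angular":[0,0,0],"hand":0.2},{"translation":[0,0,0],"angular":[0,0,0],"hand":0.2},{"translation":[0,0,0],"angular":[0,0,0],"hand":0.2}]'
python3 - <<'E'
from go import *
im=r.camera('wrist');cv2.imwrite('pics/w2.png',im[:,:,::-1])
im=r.camera('side');cv2.imwrite('pics/s2.png',im[120:300,180:440,::-1].repeat(2,0).repeat(2,1))
rep(mould_pt(p,-.0075,0,.033),-94.2,35)
E
```

```text
time: 4.85
ee_pos: [0.5986, -0.0941, 0.1835]
eef_rot: [-0.336, -0.315, 0.65, -0.604]
ft_force: [-1.0, 0.2, 1.2]
width: 0.0536
cm [-0.47 -5.21 -7.28] deg [ 0.16 -0.19 -0.07]
```

View pics/w2.png

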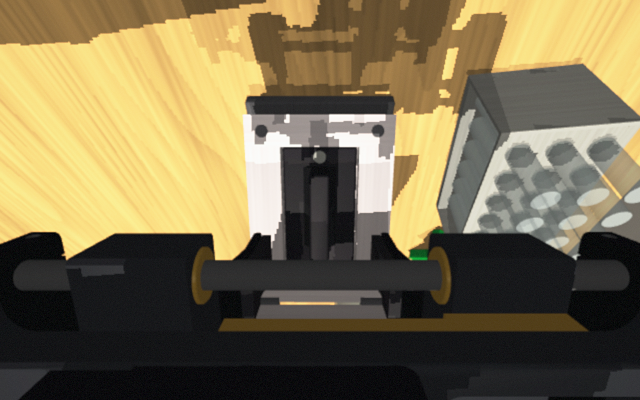

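View pics/s2.png

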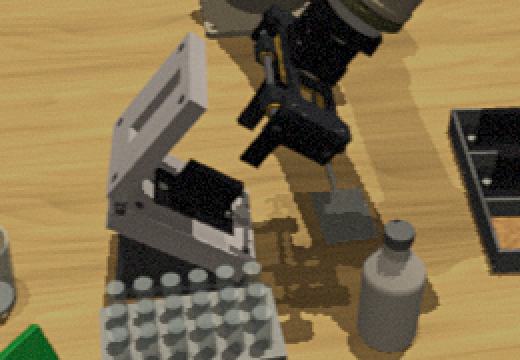

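The web sits centred between the fingers at col 320 and the approach path is clear, so I'll descend along the normal.

```bash
python3 -m pendant '[{"translation":[-0.1,-1.0,-1.5],"angular":[0,0,0],"hand":0.2},{"translation":[-0.1,-1.1,-1.5],"angular":[0,0,0],"hand":0.2},{"translation":[-0.1,-1.1,-1.5],"angular":[0,0,0],"hand":0.2},{"translation":[-0.1,-1.0,-1.4],"angular":[0,0,0],"hand":0.2},{"translation":[-0.1,-1.0,-1.4],"angular":[0,0,0],"hand":0.2},{"translation":[0,0,0],"angular":[0,0,0],"hand":0.2},{"translation":[0,0,0],"angular":[0,0,0],"hand":0.2}]'
python3 - <<'E'
from go import *
im=r.camera('side');cv2.imwrite('pics/s3.png',im[120:300,180:440,::-1].repeat(2,0).repeat(2,1))
im=r.camera('wrist');cv2.imwrite('pics/w3.png',im[:,:,::-1])
rep(mould_pt(p,-.0075,0,.033),-94.2,35);print(s['torque'])
E
```

```text
time: 5.65
ee_pos: [0.5932, -0.1461, 0.1093]
eef_rot: [-0.335, -0.315, 0.651, -0.604]
ft_force: [0.1, 0.2, 0.1]
width: 0.0521
cm [ 0.08 -0.01  0.15] deg [ 0.24 -0.32 -0.1 ]
[ 0.55 -0.06 -0.03]
```

View pics/s3.png

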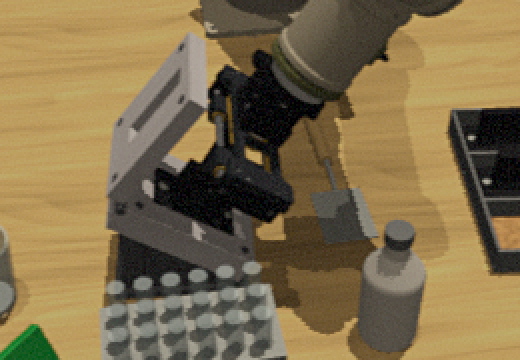

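View pics/w3.png

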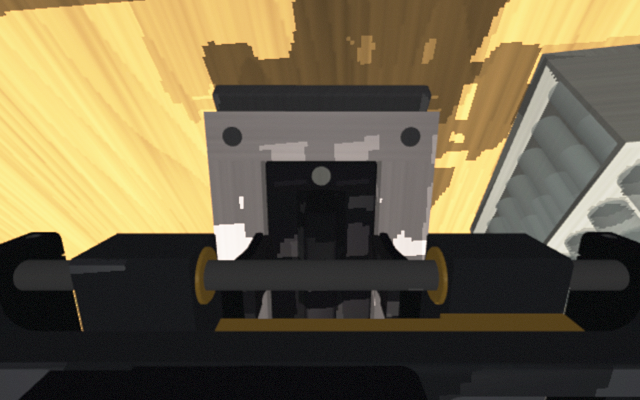

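There's no contact force and the web is between the pads, so I'll close.

```bash
python3 -m pendant '[{"translation":[0,0,0],"angular":[0,0,0],"hand":-0.6},{"translation":[0,0,0],"angular":[0,0,0],"hand":-1},{"translation":[0,0,0],"angular":[0,0,0],"hand":-1},{"translation":[0,0,0],"angular":[0,0,0],"hand":-1},{"translation":[0,0,0],"angular":[0,0,0],"hand":-1},{"translation":[0,0,0],"angular":[0,0,0],"hand":-1}]' 30
```

```text
time: 6.35
ee_pos: [0.5927, -0.1468, 0.1085]
eef_rot: [-0.335, -0.315, 0.651, -0.604]
ft_force: [0.4, -0.5, 1.5]
width: 0.0139
```

```bash
python3 -m pendant '[{"translation":[0.04,0.57,0.82],"angular":[0,0,0],"hand":-1},{"translation":[0.04,0.57,0.82],"angular":[0,0,0],"hand":-1},{"translation":[0.04,0.57,0.82],"angular":[0,0,0],"hand":-1},{"translation":[0.08,1.15,1.64],"angular":[0,0,0],"hand":-1},{"translation":[0.08,1.15,1.64],"angular":[0,0,0],"hand":-1},{"translation":[0.08,1.15,1.64],"angular":[0,0,0],"hand":-1},{"translation":[0.08,1.15,1.64],"angular":[0,0,0],"hand":-1},{"translation":[0,0,0],"angular":[0,0,0],"hand":-1},{"translation":[0,0,0],"angular":[0,0,0],"hand":-1}]'
python3 - <<'E'
from go import *
im=r.camera('side');cv2.imwrite('pics/s4.png',im[100:300,180:500,::-1].repeat(2,0).repeat(2,1))
im=r.camera('wrist');cv2.imwrite('pics/w4.png',im[:,:,::-1]);np.savez('w4.npz',p=s['ee_pos'],q=s['eef_rot'])
print(s['ft_force'],s['torque'],s['width'],s['joint_positions'])
E
```

```text
time: 7.25
ee_pos: [0.597, -0.0835, 0.1986]
eef_rot: [-0.335, -0.315, 0.651, -0.604]
ft_force: [-0.3, -0.4, -1.8]
width: 0.0141
[-0.34 -0.4  -1.84] [ 0.82 -0.01 -0.01] 0.014062222652198494 [-0.69  0.45  0.58  1.63  0.37  1.29 -0.34]
```

View pics/s4.png

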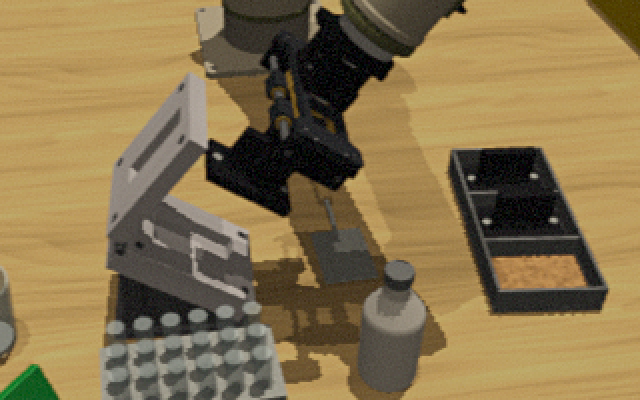

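View pics/w4.png

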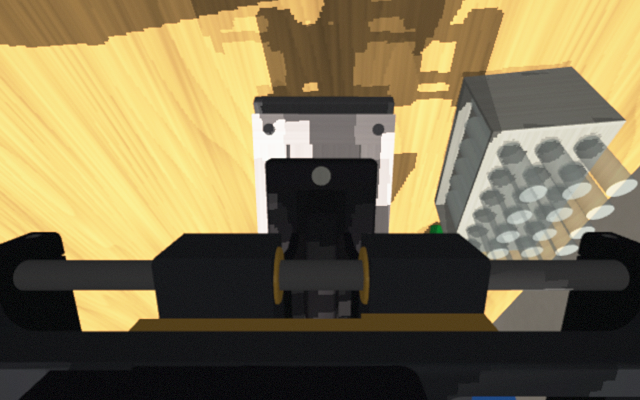

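```bash
python3 - <<'E'
from go import *
i=r.camera_info('wrist');M=i['mount']
for row,l,rr in((159.5,266.5,377.5),):
    D=i['fx']*.06/(rr-l)
    c=np.array([((l+rr)/2-i['cx'])/i['fx'],(row-i['cy'])/i['fy'],1])*D
    print(D,(M[:3,:3]@c+M[:3,3])*1000)
for x in(30,33,36,38,40):
  for z in (-46,-50,-54):
    q=M[:3,:3].T@(np.array([x,30,z])/1000-M[:3,3]);print(x,z,i['fy']*q[1]/q[2]+i['cy'],i['fx']*q[0]/q[2]+i['cx'])
E
```

```text
0.17334845538173396 [ 37.11   1.05 -49.33]
30 -46 167.4429298707269 377.53807913937965
30 -50 159.75689584412402 377.87475001731514
30 -54 151.97669809475562 378.2155455430344
33 -46 166.63826472688928 376.5705896568522
33 -50 159.0792541901741 376.8956962499968
33 -54 151.4292341898868 377.224717082512
36 -46 165.8605801762216 375.63554030215204
36 -50 158.4244676751665 375.9496634898045
36 -54 150.90034412764754 376.26750452202424
38 -46 165.35645031229535 375.02939954296556
38 -50 158.00007598224488 375.33650418451145
38 -54 150.55760799192504 375.6472029556503
40 -46 164.86334310789644 374.4365118832129
40 -50 157.58501688498245 374.73682857356596
40 -54 150.22245241912222 375.04062108370886
```

```bash
python3 - <<'E'
import cv2
im=cv2.imread('pics/w4.png')[140:260,240:400];im=cv2.convertScaleAbs(im,alpha=2,beta=20)
cv2.imwrite('pics/z_w4.png',cv2.resize(im,None,fx=5,fy=5,interpolation=cv2.INTER_CUBIC)[:600])
E
```

```text
(no output)
```

View pics/z_w4.png

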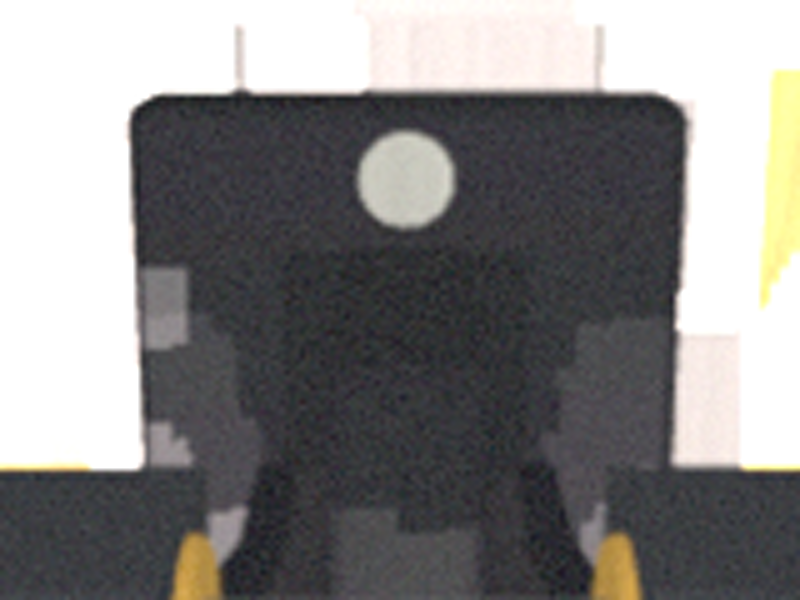

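```bash
python3 - <<'E'
from go import *
rep([.637,.12,.26],-96.9,0)
E
```

```text
cm [ 4.06 20.44  6.21] deg [35.11 -3.8  -2.77]
```

```bash
python3 -m pendant '[{"translation":[0,1,2],"angular":[0,0,0],"hand":-1},{"translation":[0,2,2],"angular":[0,0,0],"hand":-1},{"translation":[0,2.5,2],"angular":[4.4,-0.5,-0.35],"hand":-1},{"translation":[0.5,2.5,0.5],"angular":[4.4,-0.5,-0.35],"hand":-1},{"translation":[0.5,2.5,0],"angular":[4.4,-0.5,-0.35],"hand":-1},{"translation":[0.5,2.5,0],"angular":[4.4,-0.5,-0.35],"hand":-1},{"translation":[0.5,2.5,0],"angular":[4.4,-0.5,-0.35],"hand":-1},{"translation":[1,2.5,0],"angular":[4.4,-0.5,-0.35],"hand":-1},{"translation":[1,2,0],"angular":[4.4,-0.5,-0.35],"hand":-1},{"translation":[0,0.5,0],"angular":[4.4,-0.5,-0.35],"hand":-1},{"translation":[0,0,0],"angular":[0,0,0],"hand":-1},{"translation":[0,0,0],"angular":[0,0,0],"hand":-1},{"translation":[0,0,0],"angular":[0,0,0],"hand":-1}]'
python3 - <<'E'
from go import *
im=r.camera('wrist');cv2.imwrite('pics/w5.png',im[:,:,::-1]);np.savez('w5.npz',p=s['ee_pos'],q=s['eef_rot'])
print(s['ft_force'],s['width'])
rep([.637,.229,.16],-96.9,0)
E
```

```text
time: 8.65
ee_pos: [0.6367, 0.1211, 0.2631]
eef_rot: [0.53, 0.468, -0.529, 0.47]
ft_force: [0.0, 0.2, -1.9]
width: 0.0139
[ 0.03  0.19 -1.95] 0.01390753977093367
cm [  0.03  10.79 -10.31] deg [0.01 0.2  0.07]
```

View pics/w5.png

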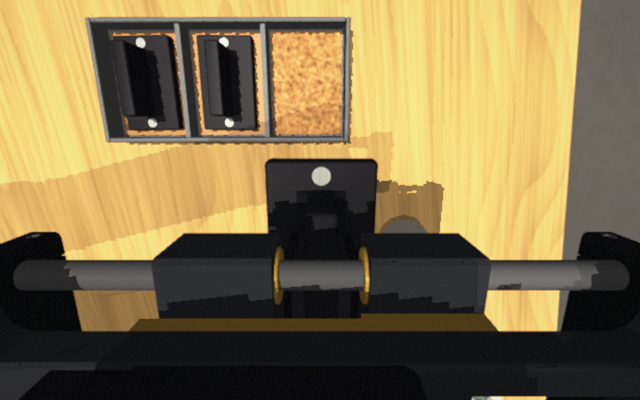

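The whole box shows, with its rim corners at about (18,87), (17,351), (141,348) and (141,107). The empty cell is on the right. I'll refine these.

```bash
python3 - <<'E'
import cv2
im=cv2.imread('pics/w5.png');im=cv2.convertScaleAbs(im,alpha=1.2,beta=20)
o=[]
for r0,c0 in((5,75),(5,315),(115,90),(115,315)):
    q=cv2.resize(im[r0:r0+40,c0:c0+55],None,fx=7,fy=7,interpolation=cv2.INTER_CUBIC)
    for k in range(0,55,10):
        cv2.putText(q,str(c0+k),(k*7,8),0,.33,(0,0,255),1);cv2.line(q,(k*7,0),(k*7,280),(200,200,0),1)
    for k in range(0,40,10):
        cv2.putText(q,str(r0+k),(0,k*7+4),0,.33,(0,0,255),1);cv2.line(q,(0,k*7),(385,k*7),(200,200,0),1)
    o.append(q)
cv2.imwrite('pics/z_w5.png',cv2.vconcat([cv2.hconcat(o[:2]),cv2.hconcat(o[2:])]))
E
```

```text
(no output)
```

View pics/z_w5.png

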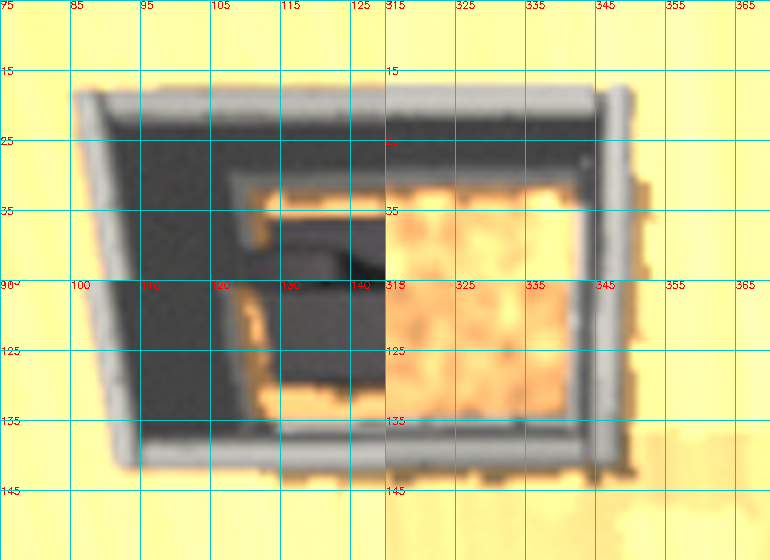

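```bash
python3 - <<'E'
from go import *
np.set_printoptions(precision=4)
z=dict(np.load('w5.npz'));b0=np.load('poses.npz')['b']
Q=[(-.136,.063,(18,85.5)),(.136,.063,(17.5,350.2)),(-.136,-.063,(141.7,107)),(.136,-.063,(141,349))]
t=least_squares(lambda p:np.concatenate([wproj(z,box_pt(p,x,y,.035))-q for x,y,q in Q]),b0)
print(b0,t.x,np.degrees(t.x[2]),t.fun.reshape(-1,2));X=box_pt(t.x,.089,0,.005);print(X)
rep([X[0],X[1],.15],np.degrees(t.x[2])-90,0)
E
```

```text
[ 0.5489  0.2402 -0.1212] [ 0.5479  0.2412 -0.1182] -6.7728787180403325 [[-0.6743 -1.1211]
 [-1.0738  1.6335]
 [ 1.4876 -1.0997]
 [ 1.0826  0.5537]]
[0.6363 0.2307 0.005 ]
cm [ -0.0394  10.9218 -11.3191] deg [-0.0155  0.209   0.1649]
```

```bash
python3 -m pendant '[{"translation":[0,2.8,-1],"angular":[0,0,0],"hand":-1},{"translation":[0,2.8,-2],"angular":[0,0,0],"hand":-1},{"translation":[0,2.8,-2],"angular":[0,0,0],"hand":-1},{"translation":[0,2.6,-3],"angular":[0,0.2,0.2],"hand":-1},{"translation":[0,0,-3],"angular":[0,0,0],"hand":-1},{"translation":[0,0,-3],"angular":[0,0,0],"hand":-1},{"translation":[0,0,-2],"angular":[0,0,0],"hand":-1},{"translation":[0,0,0],"angular":[0,0,0],"hand":-1},{"translation":[0,0,0],"angular":[0,0,0],"hand":-1}]'
python3 - <<'E'
from go import *
im=r.camera('wrist');cv2.imwrite('pics/w6.png',im[:,:,::-1])
im=r.camera('side');cv2.imwrite('pics/s6.png',im[120:300,360:560,::-1].repeat(3,0).repeat(3,1))
print(s['ft_force'],s['width'])
rep([.6363,.2315,.055],-96.77,0)
E
```

```text
time: 9.6
ee_pos: [0.637, 0.2316, 0.1041]
eef_rot: [0.529, 0.47, -0.528, 0.47]
ft_force: [0.8, -0.5, -0.4]
width: 0.0141
[ 0.8  -0.55 -0.38] 0.014114683115287893
cm [-0.07 -0.01 -4.91] deg [-0.07  0.06 -0.03]
```

View pics/w6.png

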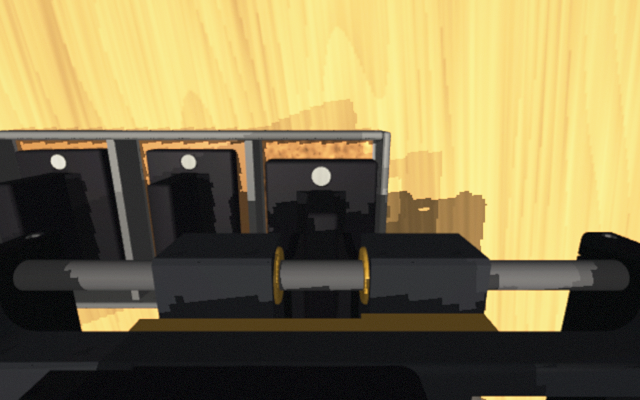

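View pics/s6.png

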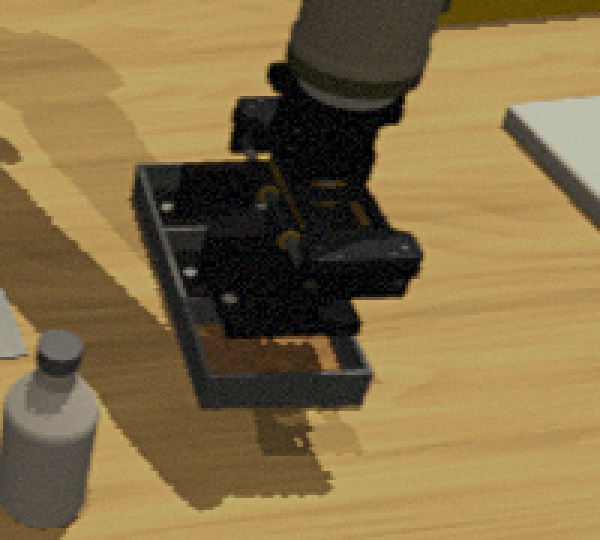

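The bracket is centred over the cell. I'll lower it, slowly near the floor.

```bash
python3 -m pendant '[{"translation":[-0.05,0,-1.2],"angular":[0,0,0],"hand":-1},{"translation":[0,0,-1.2],"angular":[0,0,0],"hand":-1},{"translation":[0,0,-1.0],"angular":[0,0,0],"hand":-1},{"translation":[0,0,-0.6],"angular":[0,0,0],"hand":-1},{"translation":[0,0,-0.3],"angular":[0,0,0],"hand":-1},{"translation":[0,0,0],"angular":[0,0,0],"hand":-1},{"translation":[0,0,0],"angular":[0,0,0],"hand":-1}]'
python3 -m pendant '[{"translation":[0,0,-0.2],"angular":[0,0,0],"hand":-1},{"translation":[0,0,0],"angular":[0,0,0],"hand":-1}]'
```

```text
time: 10.4
ee_pos: [0.6368, 0.2313, 0.061]
eef_rot: [0.53, 0.47, -0.528, 0.469]
ft_force: [-0.7, 1.1, -1.4]
width: 0.0137
time: 10.6
ee_pos: [0.6365, 0.2313, 0.0587]
eef_rot: [0.529, 0.47, -0.528, 0.469]
ft_force: [0.7, 0.9, -2.2]
width: 0.0139
```

```bash
for k in 1 2 3; do python3 -m pendant '[{"translation":[0,0,-0.15],"angular":[0,0,0],"hand":-1},{"translation":[0,0,0],"angular":[0,0,0],"hand":-1}]' | egrep 'ee_pos|force'; done
```

```text
ee_pos: [0.6364, 0.2313, 0.057]
ft_force: [0.5, -0.1, -1.0]
ee_pos: [0.6364, 0.2312, 0.0554]
ft_force: [-0.1, -1.3, -1.7]
ee_pos: [0.6364, 0.2312, 0.0538]
ft_force: [-1.1, -0.0, -2.2]
```

```bash
python3 -m pendant '[{"translation":[0,0,-0.15],"angular":[0,0,0],"hand":-1},{"translation":[0,0,0],"angular":[0,0,0],"hand":-1}]' | egrep 'ee_pos|force'; python3 -m pendant '[{"translation":[0,0,-0.1],"angular":[0,0,0],"hand":-1},{"translation":[0,0,0],"angular":[0,0,0],"hand":-1}]' | egrep 'ee_pos|force'
python3 - <<'E'
from go import *
im=r.camera('wrist');cv2.imwrite('pics/w7.png',im[:,:,::-1])
im=r.camera('side');cv2.imwrite('pics/s7.png',im[120:300,360:560,::-1].repeat(3,0).repeat(3,1))
E
```

```text
ee_pos: [0.6364, 0.2313, 0.0524]
ft_force: [-0.0, 0.8, -1.2]
ee_pos: [0.6364, 0.2313, 0.0515]
ft_force: [-0.4, -0.2, -0.8]
```

View pics/w7.png

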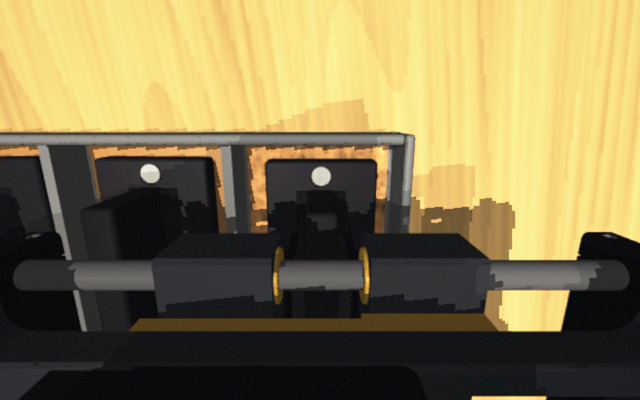

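View pics/s7.png

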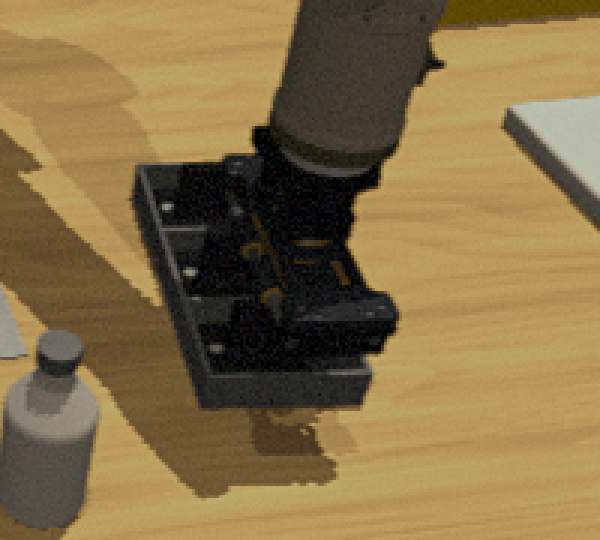

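```bash
for k in 1 2 3; do python3 -m pendant '[{"translation":[0,0,-0.1],"angular":[0,0,0],"hand":-1},{"translation":[0,0,0],"angular":[0,0,0],"hand":-1}]' | egrep 'ee_pos|force';done
```

```text
ee_pos: [0.6366, 0.2313, 0.0506]
ft_force: [0.2, 0.6, -1.4]
ee_pos: [0.6367, 0.2314, 0.0502]
ft_force: [-1.1, -0.4, 3.3]
ee_pos: [0.6367, 0.2315, 0.0501]
ft_force: [-5.1, -0.5, 12.3]
```

It touched down at z ≈ 0.050 m with 12 N. I'll ease off and release.

```bash
python3 -m pendant '[{"translation":[0,0,0.12],"angular":[0,0,0],"hand":-1},{"translation":[0,0,0],"angular":[0,0,0],"hand":-0.2},{"translation":[0,0,0],"angular":[0,0,0],"hand":-0.2},{"translation":[0,0,0],"angular":[0,0,0],"hand":-0.2},{"translation":[0,0,0],"angular":[0,0,0],"hand":-0.2}]'
python3 -m pendant '[{"translation":[0,0,1.5],"angular":[0,0,0],"hand":-0.2},{"translation":[0,0,2.5],"angular":[0,0,0],"hand":-0.2},{"translation":[0,0,3],"angular":[0,0,0],"hand":-0.2},{"translation":[0,0,4],"angular":[0,0,0],"hand":-0.2},{"translation":[0,0,4],"angular":[0,0,0],"hand":-0.2},{"translation":[0,-2,4],"angular":[0,0,0],"hand":-1},{"translation":[0,-5,3],"angular":[0,0,0],"hand":-1},{"translation":[0,-5,0],"angular":[0,0,0],"hand":-1},{"translation":[0,0,0],"angular":[0,0,0],"hand":-1}]'
python3 - <<'E'
from go import *
im=r.camera('wrist');cv2.imwrite('pics/w8.png',im[:,:,::-1])
im=r.camera('side');cv2.imwrite('pics/s8.png',im[:,:,::-1])
E
```

```text
time: 12.8
ee_pos: [0.6365, 0.2312, 0.0496]
eef_rot: [0.529, 0.47, -0.528, 0.469]
ft_force: [-0.3, 0.0, 0.3]
width: 0.0331
time: 13.7
ee_pos: [0.6375, 0.1088, 0.2688]
eef_rot: [0.532, 0.465, -0.53, 0.468]
ft_force: [0.4, -0.4, -0.2]
width: 0.0108
```

View pics/w8.png

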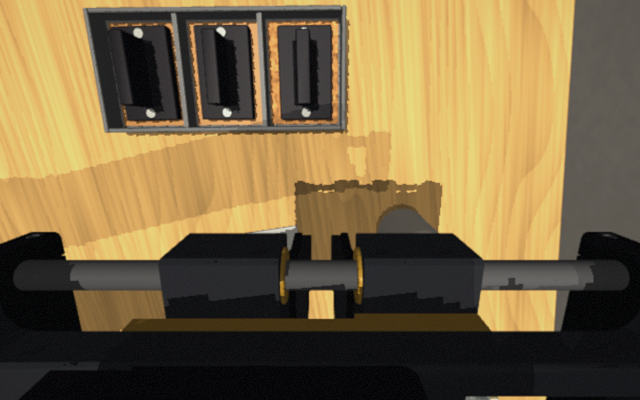

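View pics/s8.png

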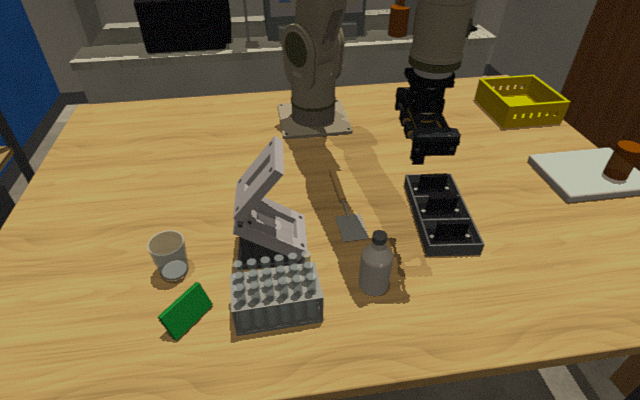

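The wrist view shows the new bracket standing flat and centred in its cell at (75, 306), with the neighbours unmoved. The side view agrees. Now I'll plan closing the upper half.

```bash
cat > fold.py <<'E'
from go import *
def upt(a,l,w,o):
    s_=.0825-l*np.cos(a)+o*np.sin(a);h=l*np.sin(a)+o*np.cos(a);return mould_pt(p,s_,w,h)
def tcp(a,l=.135,w=-.035,gap=0.,tau=None):
    tau=np.radians(max(0,35-np.degrees(a))) if tau is None else tau
    T=tool_target(np.radians(-94.2),tau).as_matrix()
    lean=np.radians(35)-a; phi=lean-tau
    m=upt(a,l,w,.03)-upt(a,l,w,.02);m/=np.linalg.norm(m)
    # tool z points upslope (-y); deep corner is the one lowest along m
    sg=-np.sign(np.dot(T[:,2],m)) if abs(phi)>.02 else 0
    return upt(a,l,w,.02)+gap*m-.025*T[:,0]-sg*.0095*T[:,2],np.degrees(tau)
E
python3 - <<'E'
from fold import *
np.set_printoptions(precision=4,suppress=True)
U=[('scene',.15,-.06,.02,(126,287.5)),('scene',.15,.06,.02,(164,271)),('scene',0.15,-.06,0,(131,294.5)),('scene',.15,.06,0,(168.5,278.5)),
('side',.15,-.06,.02,(136.5,274.5)),('side',.15,.06,.02,(170,275)),('side',.15,-.06,0,(139.5,283)),('side',.15,.06,0,(174.5,283))]
t=least_squares(lambda a:np.concatenate([proj(c,upt(a[0],l,w,o))-q for c,l,w,o,q in U]),[1.55]);print(t.x,t.fun.reshape(-1,2))
a0=t.x[0]
print('now',s['ee_pos'],'end edge',upt(a0,.15,0,.02))
print('pre',tcp(a0,gap=.03))
prev=None
for a in list(np.radians([90,80,70,60,50,40,30,20,10,5,0])):
    x,tau=tcp(a);print(round(np.degrees(a)),x,round(tau,1), None if prev is None else (x-prev)*100);prev=x
E
```

```text
[1.5058] [[-1.2575  1.183 ]
 [-0.5912 -0.5571]
 [-1.3348  0.5075]
 [-0.1765 -1.2674]
 [-1.2953  0.802 ]
 [-0.9682  0.5028]
 [ 0.6153  0.2084]
 [-0.3633  1.3394]]
now [0.6366 0.1166 0.2669] end edge [ 0.5929 -0.1606  0.2649]
pre (array([ 0.5549, -0.2002,  0.2969]), np.float64(0.0))
90 [ 0.556  -0.1846  0.2824] 0.0 None
80 [ 0.5575 -0.1644  0.2699] 0.0 [ 0.1482  2.0213 -1.2456]
70 [ 0.5588 -0.1467  0.2541] 0.0 [ 0.1302  1.7749 -1.5786]
60 [ 0.5599 -0.1319  0.2355] 0.0 [ 0.1081  1.4746 -1.8636]
50 [ 0.5607 -0.1206  0.2146] 0.0 [ 0.0828  1.1294 -2.0921]
40 [ 0.5613 -0.1131  0.192 ] 0.0 [ 0.055   0.7499 -2.2569]
30 [ 0.5624 -0.098   0.1684] 5.0 [ 0.111   1.5124 -2.3627]
20 [ 0.5626 -0.0944  0.1438] 15.0 [ 0.0267  0.3629 -2.4537]
10 [ 0.5626 -0.095   0.1191] 25.0 [-0.0049 -0.0676 -2.4796]
5 [ 0.5624 -0.097   0.1068] 30.0 [-0.0143 -0.1951 -1.2259]
0 [ 0.5622 -0.1     0.0947] 35.0 [-0.022  -0.3009 -1.2042]
```

```bash
python3 -m pendant '[{"translation":[0,-3,4],"angular":[0,0,0.4],"hand":-1},{"translation":[-1,-4,4],"angular":[0,0,0.4],"hand":-1},{"translation":[-1,-4,1.5],"angular":[0,0,0.4],"hand":-1},{"translation":[-1,-4,0],"angular":[0,0,0.4],"hand":-1},{"translation":[-1,-4,0],"angular":[0,0,0.4],"hand":-1},{"translation":[-1,-4,0],"angular":[0,0,0.4],"hand":-1},{"translation":[-1,-4,0],"angular":[0,0,0],"hand":-1},{"translation":[-1,-3,0],"angular":[0,0,0],"hand":-1},{"translation":[-1,-2.4,0],"angular":[0,0,0],"hand":-1},{"translation":[0,0,0],"angular":[0,0,0],"hand":-1},{"translation":[0,0,0],"angular":[0,0,0],"hand":-1}]'
python3 - <<'E'
from fold import *
im=r.camera('side');cv2.imwrite('pics/s9.png',im[60:300,160:480,::-1].repeat(2,0).repeat(2,1))
a0=1.506;print(s['width'],s['joint_positions'])
rep(tcp(a0,gap=.03)[0],-94.2,0);rep(tcp(a0)[0],-94.2,0)
E
```

```text
time: 14.9
ee_pos: [0.5582, -0.1994, 0.3556]
eef_rot: [0.519, 0.481, -0.518, 0.48]
ft_force: [-0.9, 0.5, -0.0]
width: 0.0003
0.0003068551783599587 [-0.23  0.25  0.62  1.4  -0.15  1.54  0.3 ]
cm [-0.33 -0.08 -5.86] deg [-0.14  0.07  0.14]
cm [-0.16  2.25 -7.74] deg [-0.14  0.07  0.14]
```

View pics/s9.png

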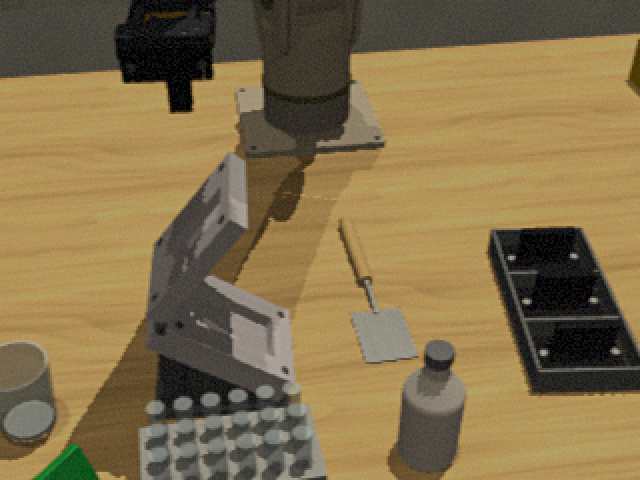

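```bash
python3 -m pendant '[{"translation":[-0.1,-0.1,-2],"angular":[0,0,0],"hand":-1},{"translation":[-0.1,0,-2],"angular":[0,0,0],"hand":-1},{"translation":[-0.1,0,-1.9],"angular":[0,0,0],"hand":-1},{"translation":[0,0,0],"angular":[0,0,0],"hand":-1},{"translation":[0,0,0],"angular":[0,0,0],"hand":-1}]'
python3 - <<'E'
from fold import *
im=r.camera('side');cv2.imwrite('pics/s10.png',im[100:260,200:400,::-1].repeat(3,0).repeat(3,1))
for a in(1.506,np.radians(70)):rep(tcp(a)[0],-94.2,0)
E
```

```text
time: 15.45
ee_pos: [0.5554, -0.2001, 0.2968]
eef_rot: [0.519, 0.481, -0.518, 0.481]
ft_force: [-0.3, -0.5, 0.5]
width: 0.0002
cm [ 0.12  2.32 -1.86] deg [-0.12  0.04  0.06]
cm [ 0.34  5.34 -4.26] deg [-0.12  0.04  0.06]
```

View pics/s10.png

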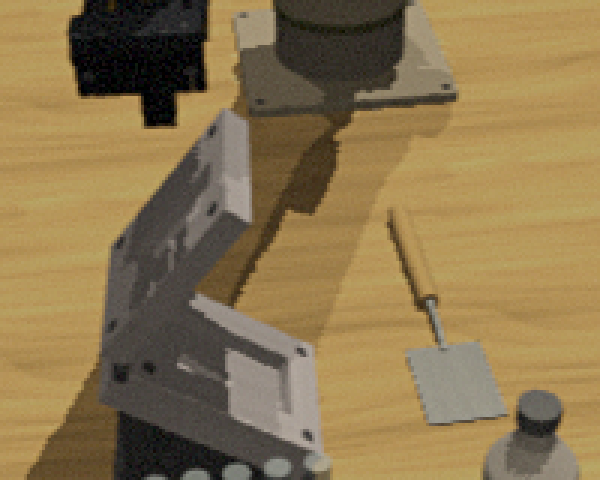

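```bash
python3 -m pendant '[{"translation":[0,0.8,-0.6],"angular":[0,0,0],"hand":-1},{"translation":[0.1,0.8,-0.6],"angular":[0,0,0],"hand":-1},{"translation":[0,0.8,-0.6],"angular":[0,0,0],"hand":-1},{"translation":[0.1,0.8,-0.5],"angular":[0,0,0],"hand":-1},{"translation":[0,0.8,-0.6],"angular":[0,0,0],"hand":-1},{"translation":[0.1,0.7,-0.6],"angular":[0,0,0],"hand":-1},{"translation":[0,0.7,-0.7],"angular":[0,0,0],"hand":-1},{"translation":[0,0,0],"angular":[0,0,0],"hand":-1}]'
python3 - <<'E'
from fold import *
im=r.camera('side');cv2.imwrite('pics/s11.png',im[100:260,200:400,::-1].repeat(3,0).repeat(3,1))
for a in(70,60,50,40):rep(tcp(np.radians(a))[0],-94.2,0)
E
```

```text
time: 16.3
ee_pos: [0.5576, -0.1457, 0.253]
eef_rot: [0.519, 0.482, -0.518, 0.48]
ft_force: [0.3, 0.2, 1.3]
width: 0.0006
cm [ 0.12 -0.1   0.11] deg [-0.16 -0.04  0.08]
cm [ 0.23  1.38 -1.75] deg [-0.16 -0.04  0.08]
cm [ 0.31  2.51 -3.85] deg [-0.16 -0.04  0.08]
cm [ 0.37  3.26 -6.1 ] deg [-0.16 -0.04  0.08]
```

View pics/s11.png

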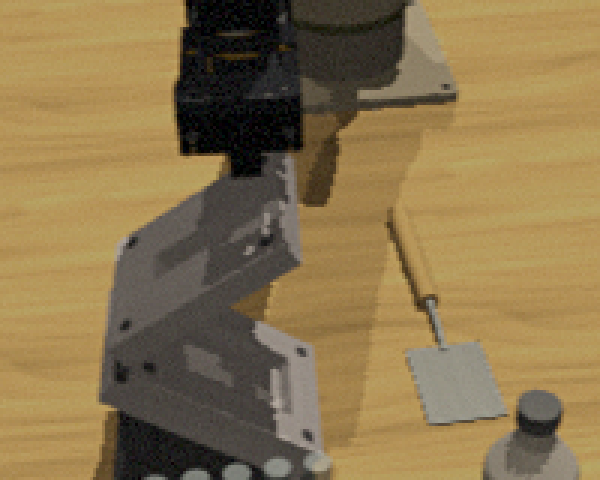

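The plate follows the fingers. I'll continue along the arc.

```bash
python3 -m pendant '[{"translation":[0.1,0.7,-0.9],"angular":[0,0,0],"hand":-1},{"translation":[0.1,0.7,-0.9],"angular":[0,0,0],"hand":-1},{"translation":[0,0.6,-1.0],"angular":[0,0,0],"hand":-1},{"translation":[0.1,0.5,-1.1],"angular":[0,0,0],"hand":-1},{"translation":[0,0.4,-1.1],"angular":[0,0,0],"hand":-1},{"translation":[0,0.4,-1.1],"angular":[0,0,0],"hand":-1},{"translation":[0,0,0],"angular":[0,0,0],"hand":-1}]'
python3 - <<'E'
from fold import *
im=r.camera('side');cv2.imwrite('pics/s12.png',im[100:260,200:400,::-1].repeat(3,0).repeat(3,1))
for a in(40,30,20,10,0):
    x,t=tcp(np.radians(a));print(a);rep(x,-94.2,t)
E
```

```text
time: 17.05
ee_pos: [0.56, -0.1133, 0.1912]
eef_rot: [0.519, 0.482, -0.518, 0.48]
ft_force: [-0.2, 0.9, 0.8]
width: 0.0003
40
cm [0.13 0.01 0.08] deg [-0.14 -0.11  0.12]
30
cm [ 0.24  1.53 -2.29] deg [-5.12  0.26  0.13]
20
cm [ 0.27  1.89 -4.74] deg [-15.09   1.     0.14]
10
cm [ 0.26  1.82 -7.22] deg [-25.07   1.75   0.15]
0
cm [ 0.23  1.33 -9.65] deg [-35.04   2.49   0.16]
```

View pics/s12.png

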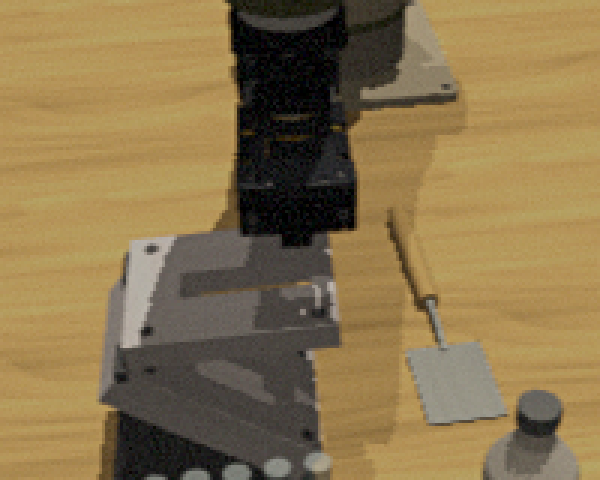

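```bash
python3 -m pendant '[{"translation":[0.1,0.6,-0.8],"angular":[-1.5,0.1,0],"hand":-1},{"translation":[0.1,0.5,-0.8],"angular":[-1.5,0.1,0],"hand":-1},{"translation":[0.1,0.4,-0.8],"angular":[-2,0.1,0],"hand":-1},{"translation":[0,0.2,-0.8],"angular":[-3,0.2,0],"hand":-1},{"translation":[0,0.1,-0.8],"angular":[-3.5,0.3,0],"hand":-1},{"translation":[0,0.1,-0.8],"angular":[-3.5,0.3,0],"hand":-1},{"translation":[0,0,-0.8],"angular":[-3.3,0.3,0],"hand":-1},{"translation":[0,0,-0.8],"angular":[-3.3,0.2,0],"hand":-1},{"translation":[0,-0.1,-0.8],"angular":[-3.4,0.2,0],"hand":-1},{"translation":[0,0,0],"angular":[0,0,0],"hand":-1}]'
python3 - <<'E'
from fold import *
im=r.camera('side');cv2.imwrite('pics/s13.png',im[100:260,200:400,::-1].repeat(3,0).repeat(3,1))
for a in(10,5,0):
    x,t=tcp(np.radians(a));print(a);rep(x,-94.2,t)
E
```

```text
time: 18.1
ee_pos: [0.5636, -0.0944, 0.1201]
eef_rot: [-0.393, -0.366, 0.618, -0.575]
ft_force: [-0.2, -0.7, -0.3]
width: 0.0002
10
cm [-0.1  -0.07 -0.1 ] deg [ 0.03  0.02 -0.06]
5
cm [-0.12 -0.26 -1.33] deg [-4.96  0.39 -0.06]
0
cm [-0.14 -0.56 -2.53] deg [-9.95  0.75 -0.06]
```

View pics/s13.png

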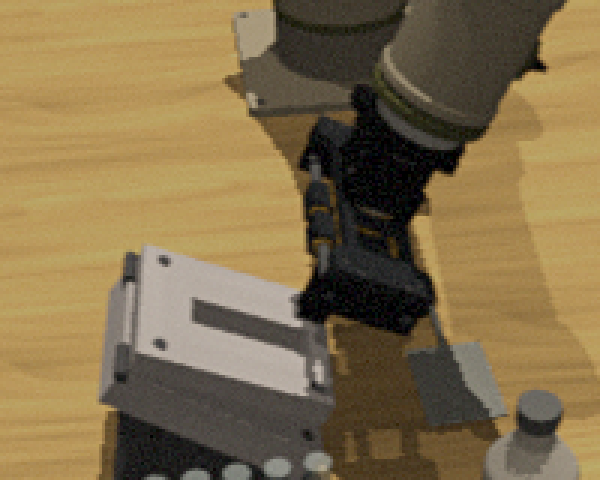

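```bash
python3 -m pendant '[{"translation":[0,-0.1,-0.6],"angular":[-2.5,0.2,0],"hand":-1},{"translation":[0,-0.1,-0.6],"angular":[-2.5,0.2,0],"hand":-1},{"translation":[0,-0.1,-0.6],"angular":[-2.5,0.2,0],"hand":-1},{"translation":[0,-0.2,-0.5],"angular":[-2.5,0.2,0],"hand":-1},{"translation":[0,0,0],"angular":[0,0,0],"hand":-1}]'; for k in 1 2 3; do python3 -m pendant '[{"translation":[0,-0.07,-0.1],"angular":[0,0,0],"hand":-1},{"translation":[0,0,0],"angular":[0,0,0],"hand":-1}]' | egrep 'ee_pos|force';done
python3 - <<'E'
from fold import *
im=r.camera('side');cv2.imwrite('pics/s14.png',im[100:260,200:400,::-1].repeat(3,0).repeat(3,1))
x,t=tcp(0);rep(x,-94.2,t)
E
```

```text
time: 18.65
ee_pos: [0.5637, -0.1011, 0.098]
eef_rot: [-0.339, -0.314, 0.65, -0.603]
ft_force: [-0.1, -0.5, 0.3]
width: 0.0002
ee_pos: [0.564, -0.1028, 0.0981]
ft_force: [1.2, 0.1, -0.0]
ee_pos: [0.564, -0.1033, 0.0969]
ft_force: [-1.1, 0.4, 3.4]
ee_pos: [0.564, -0.1033, 0.0968]
ft_force: [-6.1, 7.0, 17.4]
cm [-0.18  0.33 -0.2 ] deg [-0.    0.13  0.15]
```

View pics/s14.png

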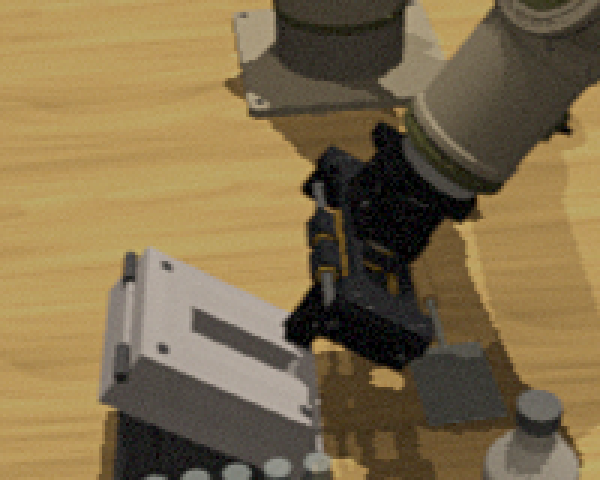

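The force jumps to 19 N with no further motion, so it's on the stop. One more small press, then I'll retreat along the normal.

```bash
python3 -m pendant '[{"translation":[0,-0.05,-0.08],"angular":[0,0,0],"hand":-1},{"translation":[0,0,0],"angular":[0,0,0],"hand":-1},{"translation":[0,0,0],"angular":[0,0,0],"hand":-1}]'; python3 -m pendant '[{"translation":[0,0.6,0.8],"angular":[0,0,0],"hand":-1},{"translation":[0,1.1,1.6],"angular":[0,0,0],"hand":-1},{"translation":[0,2,3],"angular":[0,0,0],"hand":-1},{"translation":[0,3,4],"angular":[0,0,0],"hand":-1},{"translation":[0,3,4],"angular":[0,0,0],"hand":-1},{"translation":[0,0,0],"angular":[0,0,0],"hand":-1},{"translation":[0,0,0],"angular":[0,0,0],"hand":-1}]'
python3 - <<'E'
from fold import *
z=dict(p=s['ee_pos'],q=s['eef_rot'])
im=r.camera('wrist').copy();Q=im[:,:,::-1].copy()
K=np.array([wproj(z,upt(0,l,w,.02))[::-1] for l,w in((0,-.06),(0,.06),(.15,.06),(.15,-.06))]);cv2.polylines(Q,[K.astype(int)],True,(0,0,255),1)
cv2.imwrite('pics/w15.png',Q)
im=r.camera('side')[:,:,::-1].copy();Q=cv2.resize(im[180:280,210:330],None,fx=6,fy=6)
K=np.array([(proj('side',upt(0,l,w,.02))[::-1]-[210,180]+.5)*6 for l,w in((0,-.06),(0,.06),(.15,.06),(.15,-.06))]);cv2.polylines(Q,[K.astype(int)],True,(0,0,255),1)
cv2.imwrite('pics/s15z.png',Q);cv2.imwrite('pics/s15.png',im)
cv2.imwrite('pics/sc15.png',r.camera('scene')[:,:,::-1])
print(s['ft_force'])
E
```

```text
time: 19.6
ee_pos: [0.5641, -0.1034, 0.0967]
eef_rot: [-0.339, -0.313, 0.65, -0.603]
ft_force: [-10.2, 11.5, 27.2]
width: 0.0004
time: 20.3
ee_pos: [0.5641, -0.0064, 0.229]
eef_rot: [-0.34, -0.314, 0.649, -0.604]
ft_force: [0.2, -1.0, -0.7]
width: 0.0003
[ 0.24 -0.95 -0.66]
```

View pics/w15.png

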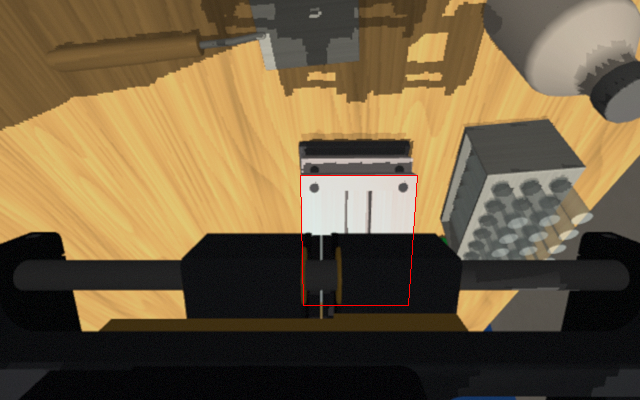

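View pics/s15z.png

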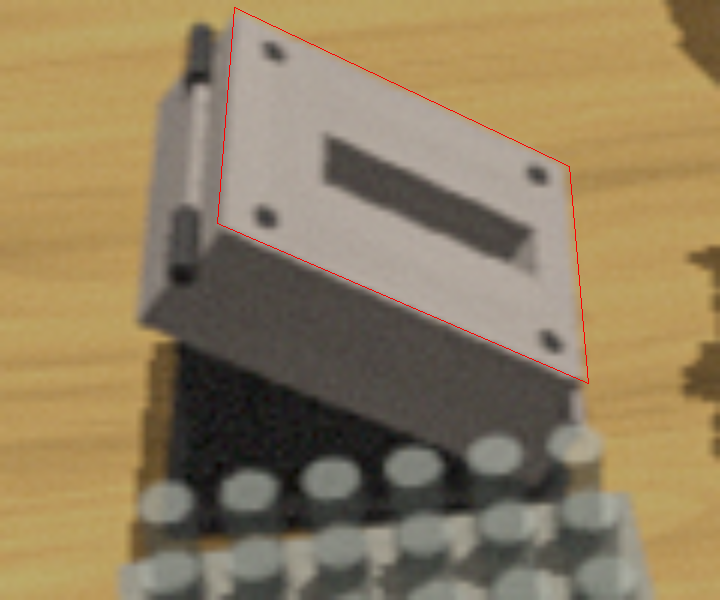

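View pics/s15.png

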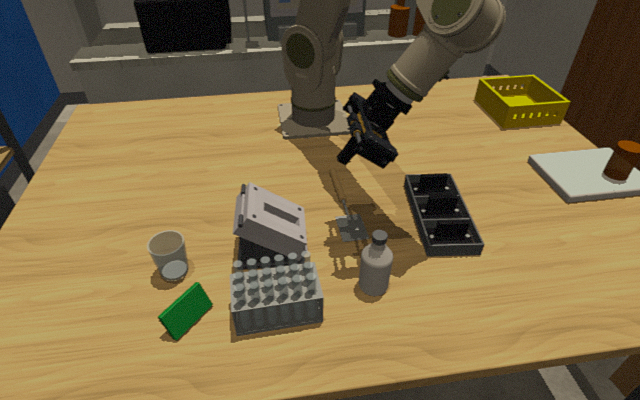

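View pics/sc15.png

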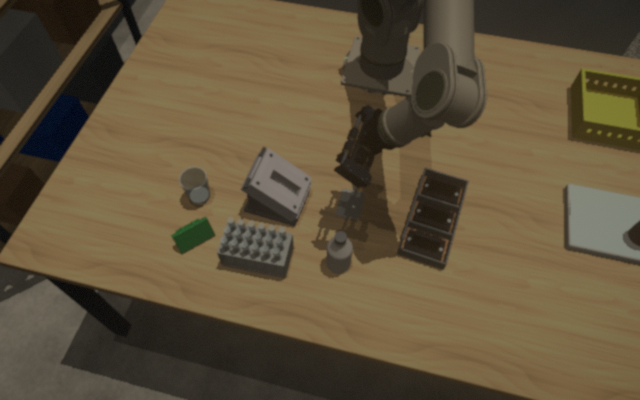

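The overlay of the shut plate matches to within about 1 px, no seam gap shows, and everything else looks unmoved. The arm is clear, so I'll hand in.

```bash
python3 -c "
from bench import r
print(r.close_job())"
```

```text
the job is handed in; nothing more can be done
None
```

I put the bracket in the empty cell, folded the mould's upper half shut, and handed the job in at about 20.5 s of the 58 s allowed. No verdict was reported.

- **Bracket:** I gripped it by the web, lifted it out square to the sloping face, and lowered it until it touched the cell floor at about 12 N before letting go. The wrist and side pictures show it standing flat and centred. The neighbouring brackets are unmoved.
- **Mould:** I pushed the plate down with closed fingers until it hit a hard stop. In the last press the force went from 19 N to about 31 N with about 0.1 mm of movement. The outline I calculated for a shut plate matches the side picture to within about 1–2 pixels, and no gap shows along the seam.
- **Other things on the bench:** they look unmoved in the final scene and side pictures, and the arm is clear of everything.

**What disagreed:**
- **Cavity position:** it measured 5.5 mm down the slope from the face centre, which fits the stated 88 mm from the hinge.
- **Bracket depth:** the bracket seemed to sit about 4 mm deeper in the mould than flush. The floor contact, at 50 mm of tool height instead of the 56 mm this predicted, did not bear that out, and it had no effect on the result.
- **Open angle:** the plate's starting angle measured about 1.51 rad against the stated 1.6.
- **Final press:** the tool stopped 2 mm above my calculated shut height, so the force stop and the pictures are the evidence that it is shut.

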